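# Post two spent flat battery packs in the collection box

### The job

Put the two spent flat battery packs that lie loose on the blue mat into the battery collection box: turn each one up on edge and post it end first through the narrow slot in the lid until it drops inside. Then fold the flap over the slot fully shut, and leave the pry tool, tweezers and lamp discs on the mat as they lie.

Things in the scene. Friction and masses are not known exactly. Their poses are not given: they have to be found in the camera images.
- pack_large: Larger spent pack: a dark flat rectangular block with a white paper label, 72 mm long (its x) x 44 mm wide (its y) x 8 mm thick (its z), about 55 g, lying flat on the blue silicone mat (the mat is 3 mm thick, fixed). Origin at the centre of its underside.
- pack_small: Smaller spent pack of the same make, 60 mm long (its x) x 38 mm wide (its y) x 8 mm thick (its z), about 38 g, lying flat on the mat. Origin at the centre of its underside. It and the larger pack may lie on either side of the pry tool.
- box: Battery collection box: fixed grey sheet-steel box, 140 mm deep (its x) x 120 mm wide (its y) x 130 mm high, closed but for the slot in its flat lid, hollow inside; its inner floor slopes down to the front (about 24 mm above the table under the slot), so that what is posted topples flat. Origin at the centre of its underside; its x axis points from its front (lock side, roughly towards the robot) to its back. It stands beside the mat, to the left or to the right.
- slot (a point): Centre of the slot's mouth, level with the lid's top face (130 mm above the table). The slot is 58 mm long along the box's y and 15 mm wide along the box's x, through 3 mm of sheet. Axes as the box's.
- flap (a joint): Steel dust flap over the slot, hinged along the box's y on a line 30 mm behind the slot (box +x) and 1.5 mm above the lid. 0 rad = shut, flat on the lid over the slot; it starts open, standing up and leaning back at 1.7 to 1.95 rad (stop at 2.0). The hinge is stiff (about 0.05 N m): it stays where it is left and must be pushed all the way down.
- flap_lip (a point): Middle of the flap's free edge, 50 mm from the hinge. The flap is 78 mm wide along the box's y and 2 mm thick, with a 6 mm turned-up lip at this edge (on the top side when shut).
- charger: Black cradle charger, 120 x 70 mm, up to 34 mm high, fixed on the other side of the mat from the box, with a good pack clipped in it that is part of it and stays there. Origin at the centre of its underside.
- spudger: Flat black pry tool, about 165 mm long (its x) x 10 mm x 6 mm, lying between the two packs; a bystander. Origin at the middle of its underside.
- puck1: Round white lamp disc, 70 mm across, 21.5 mm high, on the mat beyond the packs; a bystander. Origin at the centre of its underside.
- puck2: Second lamp disc, like the first; a bystander.
- tweezers: Steel tweezers, about 120 mm long (its x) x 16 mm x 5 mm high, lying on the mat between the robot and the packs; a bystander. Origin near the middle of its underside.
Mind the look-alikes: they are no part of the job. What is shaped like the pack_small but orange or red is not meant.

How it is judged:
By the outcome, as a careful person would: the job done as asked, in the order asked, and still so for the second after the job is handed in, with the robot touching nothing.
It also fails if it takes over 67 s, if anything falls off the work surface, if the arm or the gripper's body presses on something with over 40 N, if the wrist force passes 120 N, or if a joint passes its speed limit or range.

### The arm

A 7-joint arm with a two-finger parallel gripper is mounted at the origin on the work surface. World frame = base frame: x ahead of the robot, y to its left, z up, the work surface at z = 0. Lengths are in m, angles in rad, forces in N, time in s.
With the tool pointing down it reaches from about 0.4 to 0.85 m from the base axis. Payload 4.5 kg.
Tool frame: the origin (TCP) lies at the very end of the fingers, on their centre line; the grasp point (between the pads) lies 19 mm behind it (r.grip_point_offset is the distance from the TCP to the grasp point, in m); z points along the fingers, y is the line along which they close (so a half turn about z gives the same grasp; the last joint's range is limited). The gripper opens to 88 mm and grips with 3 to 60 N. Pads are 18 mm wide; open, the fingers measure 123 mm over their backs; the gripper's body (75 mm by 187 mm) begins 45 mm behind the grasp point.
Start: joints at [-1.201, 0.689, -0.195, 1.565, 0.157, 0.902, -0.215], TCP at [0.206, 0.59, 0.239] pointing down, gripper open.
Joint ranges: [-3.01, 3.01], [-0.46, 2.08], [-1.47, 1.51], [0.13, 2.56], [-1, 4.14], [0.04, 2.09], [-2.66, 2.66]. Speed limits (rad/s): [2.57, 2.57, 3.14, 3.14, 3.14, 3.14, 3.14].

### API

Orientations are given as a unit quaternion [x, y, z, w].
In Python, from plant import r gives the robot as it stands.
- The arm moves only by the tool carry_out, never from a script. Its argument "rows" is a list of rows, each a list of 3 entries, a list of its own where there are three numbers: the shift along the tool's x, y, z in cm, then the turn, a rotation vector about the tool's x, y, z in degrees, then the closure, from 0 (fully open) to 1 (shut). A call has 1 to 12 rows; each row is the pose to reach, as a shift and turn from the pose commanded when the call began, along the tool's axes at that moment; what a row does not reach only later rows make up. A row lasts 1/10 s, in which the tool goes at most 50 mm and 8.59 degrees, less where a joint would pass 70% of its speed; a pose out of reach is approached as far as the arm can. A call with a gripper value outside its range is refused whole. The fingers move at their own pace and stop on an object; "newtons" is the grip in N (left out, the last holds). Time passes only in rows, so rows that repeat a pose let the fingers close. It gives the time, the measured TCP pose, the force, the opening and the grip force at its end, in the units of the state.
- r.get_state(): the state, without advancing time (a new reading comes with each control period).
- r.snapshot(name): name is "scene" or "side" or "wrist"; returns a dict with "image" (480x640x3 uint8, red, green, blue), "fx", "fy", "cx", "cy" (pixels), "pose" (4x4, takes a point from camera to world coordinates). Camera axes: x right, y up, looking along -z (the intrinsics and any distortion apply to the point x, -y, -z); pixel columns grow to the right and rows downward; lengths in m; the calibration is good to about 2 mm. The wrist camera is an equidistant fisheye: a pixel r from the principal point sees the ray r / f radians off the axis. A picture is of the moment at which its call begins. There is no depth.
- r.finish_job(): hands the job in; it is judged then, once.
The state is a dict: "clock": time; "q": joint angles; "qd": joint speeds; "joint_torque": joint torques, N m; "tool_pos": TCP position; "eef_rot": TCP orientation; "contact_force": force on the tool from outside, world axes, zero at the start; "moment": the same for the moment, N m; "opening": opening from 0.0 (shut) to 1.0 (fully open); "finger_force": force on a finger pad.
Only numpy, scipy, OpenCV 4.12 (cv2) and the standard library are available. Lean on these libraries where they do the work, as an engineer would, in place of code of your own. Each camera call takes 0.05 s, during which the arm holds its last target. There are 200 camera calls.

## Working session

There is one attempt and no reset: what is moved stays moved. The work goes in short steps, Python scripts to look and compute and a tool call to move; the robot and the scene stay as the last step left them, time stands still between calls to the robot, and variables do not carry over. Pictures are saved under pics/ and viewed, at most 10 in all, crops included, and the job is handed in when it is done.

Besides the shell and the picture viewer there is one more tool, called after "Request:" by a JSON object that holds its "fn" and its "kwargs". carry_out: Moves the arm, as the interface text tells. Its arguments: {"type":"object","properties":{"rows":{"type":"array"},"newtons":{"type":"number"}},"required":["rows"]}

```bash
ls; mkdir -p pics
python3 - <<'E'
from plant import r
import cv2,numpy as np
s=r.get_state();print(s)
for n in("scene","side"):
    d=r.snapshot(n);cv2.imwrite(f"pics/{n}0.png",d["image"][:,:,::-1]);np.savez(f"pics/{n}0.npz",**d)
    print(n,d["fx"],d["fy"],d["cx"],d["cy"],np.round(d["pose"],3).tolist(),[k for k in d])
E
```

```text
pics
{'clock': 0.0, 'q': array([-1.20119936,  0.68995668, -0.19448826,  1.56632971,  0.1572953 ,
        0.90247689, -0.21509527]), 'qd': array([-0.00025096,  0.0018994 , -0.00027215, -0.00051377, -0.00046592,
       -0.00016195,  0.00166383]), 'joint_torque': array([ 1.13079039e-07, -5.27566767e+01, -1.26690120e+00, -1.53438127e+01,
       -5.25796157e-02,  6.39737671e-03,  1.73513486e-04]), 'tool_pos': array([0.20580554, 0.58948983, 0.23793022]), 'eef_rot': array([ 1.67078849e-01,  9.85943135e-01, -8.87350437e-04, -7.87448466e-05]), 'contact_force': array([-0.61809187, -0.50914362, -0.15177517]), 'moment': array([-0.00313971, -0.01870761, -0.04023474]), 'finger_force': 0.0, 'opening': 1.006049351506327}
scene 441.564113053105 441.564113053105 317.1585403707296 234.03881958273888 [[-0.331, -0.766, 0.551, 1.057], [0.944, -0.278, 0.18, 0.172], [0.015, 0.579, 0.815, 0.902], [0.0, 0.0, 0.0, 1.0]] ['image', 'fx', 'fy', 'cx', 'cy', 'pose']
side 466.8517555948872 466.8517555948872 310.0600571585288 239.85473817381654 [[0.693, 0.359, -0.626, -0.025], [-0.721, 0.374, -0.584, -0.522], [0.024, 0.855, 0.518, 0.548], [0.0, 0.0, 0.0, 1.0]] ['image', 'fx', 'fy', 'cx', 'cy', 'pose']
```

View pics/scene0.png

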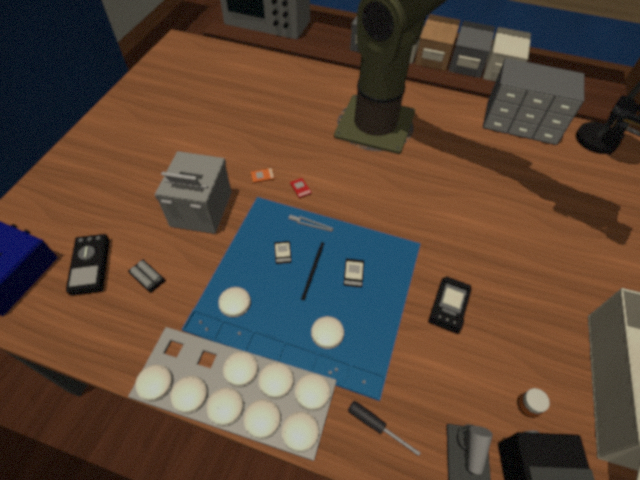

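View pics/side0.png

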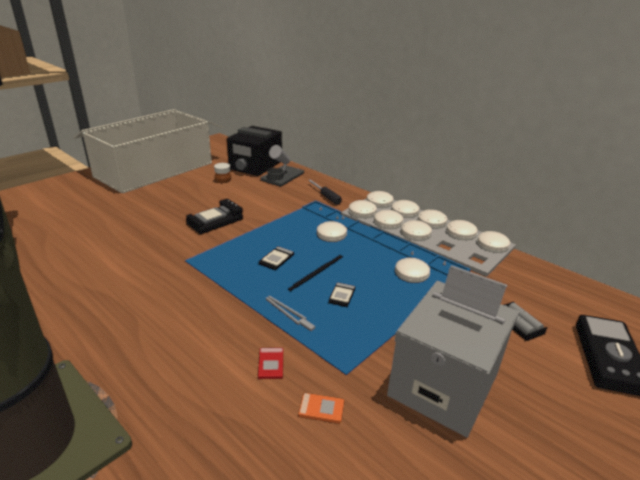

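Scene view: candidates are the dark pack at (283,251), the dark pack at (354,271), the orange look-alike (262,175), the red look-alike (300,187), the charger's pack (452,303) and the loose cells (146,275). I choose the two dark, white-labelled packs on the mat on either side of the pry tool. In the side view these are (342,294) and (277,257), the slot is at (461,320), and the flap stands at (475,290).

```bash
cat > h.py <<'E'
import numpy as np,cv2
def ray(d,p):
    p=np.atleast_2d(np.asarray(p,float));v=np.c_[(p[:,0]-d["cx"])/d["fx"],(p[:,1]-d["cy"])/d["fy"]]
    T=np.asarray(d["pose"])
    c=np.c_[v[:,0],-v[:,1],-np.ones(len(v))]
    return T[:3,3],c@T[:3,:3].T
def rayw(d,p): # fisheye
    p=np.atleast_2d(np.asarray(p,float));v=np.c_[(p[:,0]-d["cx"])/d["fx"],(p[:,1]-d["cy"])/d["fy"]]
    th=np.linalg.norm(v,axis=1);k=np.where(th>1e-9,np.sin(th)/np.maximum(th,1e-9),1)
    c=np.c_[v[:,0]*k,-v[:,1]*k,-np.cos(th)];T=np.asarray(d["pose"])
    return T[:3,3],c@T[:3,:3].T
def plane(o,v,z): return (o+v*((z-o[2])/v[:,2])[:,None])
def proj(d,P):
    T=np.asarray(d["pose"]);c=(np.atleast_2d(P)-T[:3,3])@T[:3,:3]
    return np.c_[d["cx"]+d["fx"]*c[:,0]/-c[:,2],d["cy"]-d["fy"]*c[:,1]/-c[:,2]]
def rect(P):
    (c,s,a)=cv2.minAreaRect((P[:,:2]*1000).astype(np.float32))
    if s[0]<s[1]: s=s[::-1];a+=90
    return np.round(c,1),np.round(s,1),round((a+90)%180-90,1)
E
python3 - <<'E'
from h import *
for n,cs in(("scene",[(354,271),(283,251)]),("side",[(277,257),(342,294)])):
    d=dict(np.load(f"pics/{n}0.npz"));im=d["image"]
    hsv=cv2.cvtColor(im,cv2.COLOR_RGB2HSV)
    blue=((hsv[...,0]>95)&(hsv[...,0]<125)&(hsv[...,1]>110)&(hsv[...,2]>60)).astype(np.uint8)
    l,lab,st,ce=cv2.connectedComponentsWithStats(1-blue,connectivity=4)
    for c in cs:
        k=lab[c[1],c[0]];ct,_=cv2.findContours((lab==k).astype(np.uint8),0,1)
        P=plane(*ray(d,ct[0][:,0]),0.011);print(n,c,st[k],rect(P))
    # slot
    if n=="side":
        g=cv2.cvtColor(im,cv2.COLOR_RGB2GRAY);print(g[310:332:2,461])
a=dict(np.load("pics/side0.npz"))["image"];b=dict(np.load("pics/scene0.npz"))["image"]
A=cv2.resize(a[240:310,240:370],None,fx=5,fy=5,interpolation=2)[:300,:400] if 0 else cv2.resize(a[235:315,250:370],(450,300),interpolation=2)
B=cv2.resize(a[260:360,400:520],(360,300),interpolation=2)
C=cv2.resize(b[230:290,265:375],(550,300),interpolation=2)
D=cv2.resize(b[140:240,150:235],(255,300),interpolation=2)
o=np.zeros((600,810,3),np.uint8);o[:300,:450]=A;o[:300,450:]=B;o[300:,:550]=C;o[300:,550:805]=D
cv2.imwrite("pics/crop1.png",o[:,:800,::-1])
E
```

```text
scene (354, 271) [343 259  21  28 511] (array([529.3,  90.8]), array([72.3, 45. ]), 13.2)
scene (283, 251) [274 241  18  23 354] (array([533. , -86.5]), array([62.2, 39.7]), 24.7)
side (277, 257) [259 246  35  24 477] (array([523.1,  84.6]), array([79.7, 48.5]), 13.8)
side (342, 294) [329 282  26  25 450] (array([526.9, -91.8]), array([68.7, 38.1]), 24.9)
[137 139 139 133  89  79  79 104 136 140 140]
```

View pics/crop1.png

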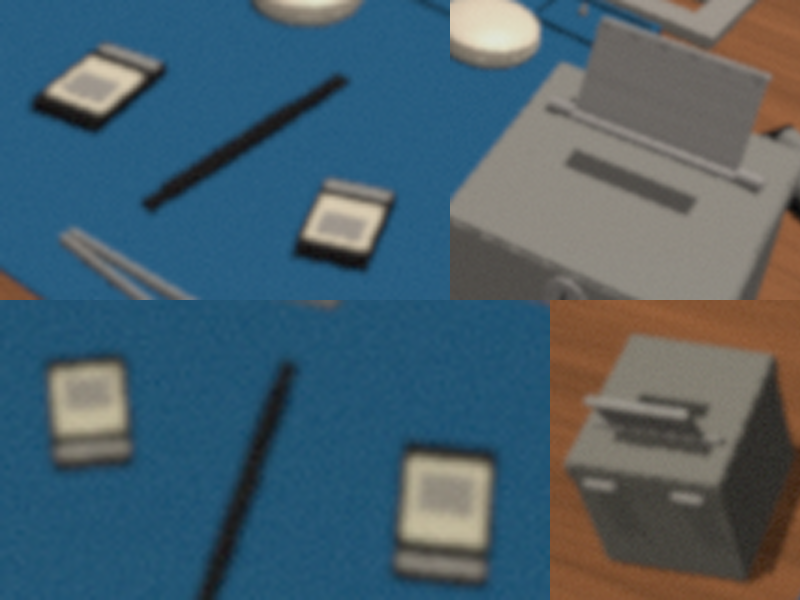

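The crop shows both dark, white-labelled packs on either side of the pry tool, with the larger on +y, plus the open flap and the slot at about side (461,320).

Run:
```python
from h import *
d=dict(np.load("pics/side0.npz"));im=d["image"];g=cv2.cvtColor(im,cv2.COLOR_RGB2GRAY)
m=(g<112).astype(np.uint8);m[:305]=0
l,lab,st,ce=cv2.connectedComponentsWithStats(m)
k=lab[320,461];print(st[k],ce[k])
ct,_=cv2.findContours((lab==k).astype(np.uint8),0,1)
P=plane(*ray(d,ct[0][:,0]),0.13);print(rect(P))
print(cv2.boxPoints(cv2.minAreaRect((P[:,:2]*1000).astype(np.float32))).round())
# lid corners from the side picture crop: front-right corner etc (eyeballed), lid edges
B=lambda u,v:(400+(u-450)/3,260+v/3)
print(plane(*ray(d,[B(568,160),B(573,150),B(695,203),B(690,213),B(548,106),B(762,183)]),0.13).round(3))
# flap lip corners: plane through the hinge, two-view later
print([B(600,18),B(770,75)])
```

```text
[439 310  43  22 301] [459.94019934 320.26910299]
(array([ 475.5, -338.1]), array([57.3, 14.9]), -80.9)
[[ 464. -311.]
 [ 473. -368.]
 [ 487. -365.]
 [ 478. -309.]]
[[ 0.468 -0.311  0.13 ]
 [ 0.476 -0.309  0.13 ]
 [ 0.483 -0.367  0.13 ]
 [ 0.475 -0.368  0.13 ]
 [ 0.497 -0.283  0.13 ]
 [ 0.517 -0.382  0.13 ]]
[(450.0, 266.0), (506.6666666666667, 285.0)]
```

```bash
cat >> h.py <<'E'
from scipy.spatial.transform import Rotation as Rn
def tgt(yaw,tilt):
    """tool R: tool x along yaw (deg), tool z tilted from down towards +x(yaw) by tilt deg"""
    c,s=np.cos(np.radians(tilt)),np.sin(np.radians(tilt))
    A=np.array([[c,0,s],[0,-1,0],[s,0,-c]])
    return Rn.from_euler('z',yaw,degrees=True)*Rn.from_matrix(A)
def rel(st,p,R):
    R0=Rn.from_quat(st["eef_rot"])
    print("shift cm",(R0.inv().apply(np.asarray(p)-st["tool_pos"])*100).round(2).tolist(),"turn",((R0.inv()*R).as_rotvec(degrees=True)).round(2).tolist())
def show(st): 
    print(round(st["clock"],2),st["tool_pos"].round(4),"x,z axes",Rn.from_quat(st["eef_rot"]).as_matrix()[:,[0,2]].T.round(3).tolist(),"q",st["q"].round(2),"F",st["contact_force"].round(1),"open",round(st["opening"],3),"ff",round(st["finger_force"],1))
E
python3 - <<'E'
from h import *
from plant import r
s=r.get_state();rel(s,[.54,.09,.22],tgt(13.5,0)); show(s)
E
```

```text
shift cm [-48.01, -36.15, 1.86] turn [-0.03, 0.12, 147.26]
0.1 [0.2058 0.5896 0.238 ] x,z axes [[-0.944, 0.329, -0.0], [-0.0, -0.002, -1.0]] q [-1.2   0.69 -0.19  1.57  0.16  0.9  -0.22] F [-0.6 -0.1 -0. ] open 0.997 ff 0.0
```

Request:
{"fn": "carry_out", "kwargs": {"rows": [[[-12,-9,0.5],[0,0,37],0.3],[[-24,-18,1],[0,0,74],0.3],[[-36,-27,1.5],[0,0,110],0.3],[[-48,-36,1.9],[0,0,147],0.3],[[-48,-36,1.9],[0,0,147],0.3],[[-48,-36,1.9],[0,0,147],0.3],[[-48,-36,1.9],[0,0,147],0.3],[[-48,-36,1.9],[0,0,147],0.3],[[-48,-36,1.9],[0,0,147],0.3],[[-48,-36,1.9],[0,0,147],0.3],[[-48,-36,1.9],[0,0,147],0.3],[[-48,-36,1.9],[0,0,147],0.3]]}}

```text
clock: 1.3
tool_pos: [0.541, 0.0906, 0.2195]
eef_rot: [0.878, 0.479, -0.0, -0.0]
contact_force: [1.0, 0.6, 0.3]
opening: 0.701
finger_force: 0.0
```

Request:
{"fn": "carry_out", "kwargs": {"rows": [[[0,0,0],[0,0,8.5],0.3],[[0,0,0],[0,0,17],0.3],[[0,0,0],[0,0,25.5],0.3],[[0,0,0],[0,0,34],0.3],[[0,0,0],[0,0,42.5],0.3],[[0,0,0],[0,0,43.8],0.3],[[0,0,0],[0,0,43.8],0.3]]}}

```text
clock: 2.0
tool_pos: [0.5401, 0.0925, 0.2194]
eef_rot: [0.993, 0.122, -0.0, 0.0]
contact_force: [-1.2, 0.2, 0.0]
opening: 0.697
finger_force: 0.0
```

Run:
```python
from h import *
from plant import r
show(r.get_state())
d=r.snapshot("wrist");cv2.imwrite("pics/w1.png",d["image"][:,:,::-1]);np.savez("pics/w1.npz",**d);print(d["fx"],np.round(d["pose"],3).tolist())
```

```text
2.0 [0.5401 0.0925 0.2194] x,z axes [[0.97, 0.242, -0.001], [-0.001, -0.0, -1.0]] q [-0.53  0.66  0.48  1.84 -0.43  0.74 -1.15] F [-1.2  0.2  0. ] open 0.697 ff 0.0
371.64829954431775 [[0.242, 0.938, 0.247, 0.604], [-0.97, 0.234, 0.062, 0.108], [-0.0, -0.255, 0.967, 0.365], [0.0, 0.0, 0.0, 1.0]]
```

View pics/w1.png

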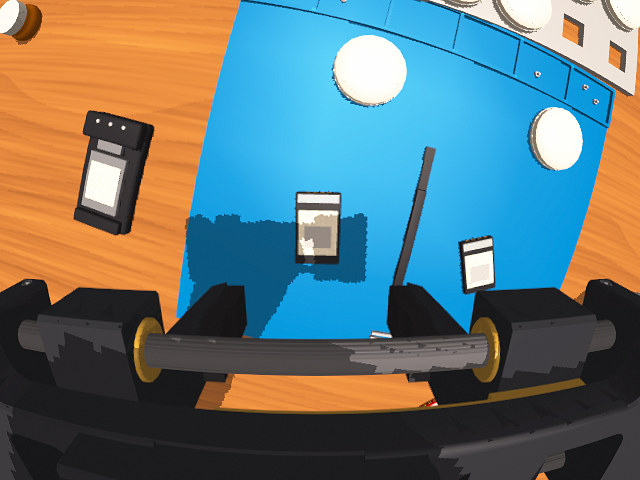

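Wrist view: large pack at (318,228), small pack at (477,265), the pry tool between them at (415,215), and the charger at (113,172).

```bash
cat >> h.py <<'E'
def packs(d,cs,z=0.011):
    hsv=cv2.cvtColor(d["image"],cv2.COLOR_RGB2HSV)
    m=((hsv[...,0]>90)&(hsv[...,0]<125)&(hsv[...,1]>120)).astype(np.uint8)
    l,lab,st,ce=cv2.connectedComponentsWithStats(1-m,connectivity=4)
    for c in cs:
        k=lab[c[1],c[0]];ct,_=cv2.findContours((lab==k).astype(np.uint8),0,1)
        print(c,st[k],rect(plane(*rayw(d,ct[0][:,0]),z)))
E
python3 - <<'E'
from h import *
packs(dict(np.load("pics/w1.npz")),[(318,215),(480,270),(415,215)])
E
```

```text
(318, 215) [ 296  191   45   73 3121] (array([530.8,  88.3]), array([72.1, 42.4]), 13.3)
(480, 270) [     0      0    640    480 195367] (array([411.2,  37.7]), array([1485.6,  902.6]), -76.6)
(415, 215) [     0      0    640    480 195367] (array([411.2,  37.7]), array([1485.6,  902.6]), -76.6)
```

Run:
```python
from h import *
from plant import r
s=r.get_state();rel(s,[.47,-.338,.26],tgt(9.3,75))
rel(s,[.47,-.338,.26],tgt(9.3,45))
```

```text
shift cm [-17.22, 40.06, -4.04] turn [-3.08, 74.98, 4.01]
shift cm [-17.22, 40.06, -4.04] turn [-1.85, 45.0, 4.46]
```

Request:
{"fn": "carry_out", "kwargs": {"rows": [[[-2,5,-1],[0,0,0],0.3],[[-4,9,-4],[0,8,0],0.3],[[-6,14,-4],[0,16,0],0.3],[[-8,19,-4],[-1,24,1],0.3],[[-10,23,-4],[-1,32,2],0.3],[[-12,28,-4],[-2,40,4],0.3],[[-14,33,-4],[-2,48,4],0.3],[[-17,37,-4],[-2,56,4],0.3],[[-17,40,-4],[-3,64,4],0.3],[[-17,40,-4],[-3,72,4],0.3],[[-17,40,-4],[-3,75,4],0.3],[[-17,40,-4],[-3,75,4],0.3]]}}

```text
clock: 3.25
tool_pos: [0.4924, -0.2804, 0.2791]
eef_rot: [0.908, 0.102, 0.399, -0.074]
contact_force: [1.5, 0.7, -1.6]
opening: 0.7
finger_force: 0.0
```

Run:
```python
from h import *
from plant import r
s=r.get_state();show(s);rel(s,[.47,-.338,.26],tgt(9.3,75))
```

```text
3.25 [ 0.4924 -0.2804  0.2791] x,z axes [[0.66, 0.126, 0.74], [0.71, 0.217, -0.67]] q [ 1.45  0.77 -1.05  2.15 -1.    0.04  0.37] F [ 1.5  0.7 -1.6] open 0.7 ff 0.0
shift cm [-3.63, 5.13, -1.56] turn [-5.83, 27.25, -0.34]
```

Request:
{"fn": "carry_out", "kwargs": {"rows": [[[-4,5,-1.5],[-6,27,0],0.3],[[-4,5,-1.5],[-6,27,0],0.3],[[-4,5,-1.5],[-6,27,0],0.3],[[-4,5,-1.5],[-6,27,0],0.3],[[-4,5,-1.5],[-6,27,0],0.3]]}}

```text
clock: 3.75
tool_pos: [0.4472, -0.3853, 0.2592]
eef_rot: [0.794, 0.077, 0.598, -0.082]
contact_force: [0.7, -0.2, -0.1]
opening: 0.7
finger_force: 0.0
```

Run:
```python
from h import *
from plant import r
s=r.get_state();show(s);rel(s,[.47,-.338,.26],tgt(9.3,75))
```

```text
3.75 [ 0.4472 -0.3853  0.2592] x,z axes [[0.274, 0.025, 0.961], [0.936, 0.222, -0.272]] q [ 1.86  1.33 -1.35  2.1  -1.    0.04  0.87] F [ 0.7 -0.2 -0.1] open 0.7 ff 0.0
shift cm [0.82, -4.11, 3.16] turn [-3.85, 0.88, -1.17]
```

Request:
{"fn": "carry_out", "kwargs": {"rows": [[[0.8,-4,3.2],[-4,1,-1],0.3],[[0.8,-4,3.2],[-4,1,-1],0.3],[[0.8,-4,3.2],[-4,1,-1],0.3],[[0.8,-4,3.2],[-4,1,-1],0.3]]}}

```text
clock: 4.15
tool_pos: [0.4579, -0.3795, 0.273]
eef_rot: [0.789, 0.092, 0.602, -0.078]
contact_force: [0.8, -0.1, 0.6]
opening: 0.7
finger_force: 0.0
```

Run:
```python
from h import *
from plant import r
s=r.get_state();show(s);rel(s,[.47,-.338,.24],tgt(9.3,75));rel(s,[.47,-.338,.24],tgt(9.3,60))
```

```text
4.15 [ 0.4579 -0.3795  0.273 ] x,z axes [[0.258, 0.052, 0.965], [0.936, 0.234, -0.263]] q [ 1.84  1.32 -1.37  2.1  -1.    0.04  0.88] F [ 0.8 -0.1  0.6] open 0.7 ff 0.0
shift cm [-2.66, -3.7, 2.97] turn [-4.54, 0.29, 0.54]
shift cm [-2.66, -3.7, 2.97] turn [-4.45, -14.7, 1.13]
```

```bash
cat > kin.py <<'E'
from h import *
import itertools
from scipy.optimize import least_squares
D=[([-1.20119936,0.68995668,-0.19448826,1.56632971,0.1572953,0.90247689,-0.21509527],[.2058,.5895,.2379],[-.944,.329,0],[0,-.002,-1]),
([-.53,.66,.48,1.84,-.43,.74,-1.15],[.5401,.0925,.2194],[.97,.242,-.001],[-.001,0,-1]),
([1.45,.77,-1.05,2.15,-1,.04,.37],[.4924,-.2804,.2791],[.66,.126,.74],[.71,.217,-.67]),
([1.86,1.33,-1.35,2.1,-1,.04,.87],[.4472,-.3853,.2592],[.274,.025,.961],[.936,.222,-.272]),
([1.84,1.32,-1.37,2.1,-1,.04,.88],[.4579,-.3795,.273],[.258,.052,.965],[.936,.234,-.263])]
def chain(q,s):
    R=Rn.identity();o=[R]
    for i in range(7):
        R=R*Rn.from_euler('z' if i%2==0 else 'y',s[i]*q[i]);o.append(R)
    return o
def fit():
    best=None
    for s in itertools.product((1,-1),repeat=7):
        e=0;last=[]
        M=[]
        for q,p,x,z in D:
            O=chain(q,s);R=O[-1].as_matrix();T=np.c_[x,np.cross(z,x),z];M.append(R.T@T)
            e+=np.linalg.norm(R[:,2]-np.array(z))
        A=sum(M);U,_,V=np.linalg.svd(A);C=U@V
        e+=sum(np.linalg.norm(m-C) for m in M)
        if best is None or e<best[0]: best=(e,s,C)
    return best
if __name__=="__main__":
    e,s,C=fit();print(e,s,C.round(2))
    rows=[];b=[]
    for q,p,x,z in D:
        O=chain(q,s);m=[o.as_matrix() for o in O]
        # h, L1 z(after 2/3), offset x after 3, offset x after 4, L2 z after 5, x after 6, d z
        rows.append(np.c_[[0,0,1],m[2][:,2],m[4][:,2],m[6][:,2]]);b.append(p)
    Aq=np.vstack(rows);sol=np.linalg.lstsq(Aq,np.hstack(b),rcond=None)[0];print(sol,(Aq@sol-np.hstack(b)).round(3))
E
python3 kin.py
```

```text
0.07809937147232716 (-1, 1, -1, 1, -1, 1, -1) [[ 0. -1.  0.]
 [ 1.  0. -0.]
 [ 0.  0.  1.]]
[0.31453436 0.55294996 0.35952329 0.2763572 ] [-0.045  0.018  0.003 -0.006  0.034 -0.008  0.006  0.016  0.002 -0.005
 -0.004  0.002 -0.006  0.001  0.001]
```

```bash
cat >> kin.py <<'E'
    cols={"h":None}
    names=[("z",2,2),("z",4,2),("z",6,2),("x1",1,0),("y2",2,1),("y4",4,1),("y6",6,1),("x3",3,0),("x5",5,0),("x7",6,0)]
    for extra in itertools.chain(itertools.combinations(range(3,10),1),itertools.combinations(range(3,10),2)):
        rows=[]
        for q,p,x,z in D:
            m=[o.as_matrix() for o in chain(q,s)]
            rows.append(np.c_[[0,0,1],*[m[names[k][1]][:,names[k][2]] for k in (0,1,2)+extra]])
        A=np.vstack(rows);so,*_=np.linalg.lstsq(A,np.hstack(b),rcond=None);er=np.abs(A@so-np.hstack(b)).max()
        if er<.012: print([names[k][0] for k in extra],so.round(3),er.round(4))
E
python3 kin.py
```

```text
0.07809937147232716 (-1, 1, -1, 1, -1, 1, -1) [[ 0. -1.  0.]
 [ 1.  0. -0.]
 [ 0.  0.  1.]]
[0.31453436 0.55294996 0.35952329 0.2763572 ] [-0.045  0.018  0.003 -0.006  0.034 -0.008  0.006  0.016  0.002 -0.005
 -0.004  0.002 -0.006  0.001  0.001]
['y4'] [ 0.346  0.55   0.351  0.304 -0.036] 0.0118
['x1', 'y4'] [ 0.36   0.525  0.346  0.306  0.022 -0.038] 0.008
['y2', 'y4'] [ 0.345  0.56   0.346  0.322 -0.017 -0.027] 0.003
['y2', 'y6'] [ 0.335  0.591  0.328  0.348 -0.015 -0.032] 0.0066
['y2', 'x5'] [ 0.35   0.552  0.323  0.357 -0.037 -0.03 ] 0.0115
['y4', 'y6'] [ 0.342  0.571  0.338  0.324 -0.02  -0.02 ] 0.0117
['y4', 'x5'] [ 0.339  0.564  0.364  0.291 -0.044  0.021] 0.0069
['y4', 'x7'] [ 0.337  0.56   0.362  0.295 -0.039  0.014] 0.0099
['y6', 'x3'] [ 0.336  0.55   0.277  0.304 -0.044  0.075] 0.0073
```

```bash
cat > ik.py <<'E'
from kin import *
S=(-1,1,-1,1,-1,1,-1);C=np.array([[0,-1,0],[1,0,0],[0,0,1.]])
lo=np.array([-3.01,-.46,-1.47,.13,-1,.04,-2.66]);hi=np.array([3.01,2.08,1.51,2.56,4.14,2.09,2.66])
def fk(q):
    m=[o.as_matrix() for o in chain(q,S)]
    p=np.array([0,0,.345])+.56*m[2][:,2]+.346*m[4][:,2]+.322*m[6][:,2]-.017*m[2][:,1]-.027*m[4][:,1]
    return p,m[7]@C,m
def ik(p,R,q0,mar=.03):
    R=R.as_matrix()
    f=lambda q:(lambda a:np.r_[(a[0]-p)*5,((a[1]-R)).ravel()])(fk(q))
    return least_squares(f,np.clip(q0,lo+mar+.001,hi-mar-.001),bounds=(lo+mar,hi-mar))
if __name__=="__main__":
    rng=np.random.default_rng(0)
    for tilt in(75,65,55,45,35):
        for z in(.22,.155):
            ok=[]
            for k in range(25):
                o=ik(np.array([.472,-.338,z]),tgt(9.2,tilt),rng.uniform(lo,hi))
                if o.cost<1e-5: ok.append(o.x)
            print(tilt,z,len(ok))
            for q in sorted(ok,key=lambda q:-np.min(np.minimum(q-lo,hi-q)))[:3]: print("  ",q.round(2))
E
python3 ik.py
```

```text
75 0.22 6
   [ 1.68  1.27 -1.08  2.26  3.85  0.45  2.35]
   [ 1.63  1.21 -0.97  2.27  4.01  0.55  2.18]
   [ 1.57  1.15 -0.84  2.27  4.11  0.66  2.06]
75 0.155 11
   [ 1.69  1.43 -1.06  2.23  3.81  0.43  2.54]
   [ 1.59  1.32 -0.86  2.24  4.06  0.61  2.24]
   [ 1.8   1.66 -1.39  2.23  2.73  0.33 -2.6 ]
65 0.22 16
   [ 1.57  1.06 -0.94  2.26  3.88  0.44  2.13]
   [ 1.56  1.05 -0.92  2.26  3.92  0.45  2.1 ]
   [ 1.53  1.02 -0.86  2.26  3.99  0.5   2.02]
65 0.155 12
   [ 1.59  1.24 -0.98  2.25  3.68  0.43  2.48]
   [ 1.73  1.5  -1.38  2.24  2.52  0.41 -2.56]
   [ 1.41  1.11 -0.64  2.25  4.06  0.68  2.04]
55 0.22 15
   [ 1.51  0.93 -0.93  2.22  3.76  0.27  2.1 ]
   [ 1.67  1.19 -1.38  2.21  2.13  0.36 -2.49]
   [ 1.66  1.16 -1.34  2.21  2.22  0.32 -2.58]
55 0.155 13
   [ 1.38  1.01 -0.7   2.24  3.89  0.47  2.06]
   [ 1.66  1.34 -1.35  2.23  2.28  0.45 -2.5 ]
   [ 1.51  1.11 -0.95  2.23  3.41  0.33  2.58]
45 0.22 12
   [ 1.56  0.97 -1.21  2.15  1.81  0.25 -2.32]
   [ 1.55  0.95 -1.18  2.16  1.84  0.22 -2.36]
   [ 1.61  1.07 -1.37  2.15  1.7   0.42 -2.18]
45 0.155 11
   [ 1.55  1.15 -1.23  2.18  2.07  0.39 -2.47]
   [ 1.55  1.15 -1.23  2.18  2.08  0.39 -2.48]
   [ 1.54  1.13 -1.2   2.18  2.12  0.36 -2.52]
35 0.22 11
   [ 1.42  0.82 -1.04  2.08  1.12  0.25 -1.75]
   [ 1.53  0.99 -1.35  2.07  1.36  0.55 -1.96]
   [ 1.35  0.76 -0.89  2.08  0.78  0.14 -1.43]
35 0.155 14
   [ 1.38  0.94 -0.99  2.12  1.74  0.25 -2.3 ]
   [ 1.33  0.9  -0.88  2.12  1.88  0.16 -2.45]
   [ 1.51  1.17 -1.38  2.11  1.63  0.65 -2.13]
```

```bash
cat > sim.py <<'E'
from ik import *
def jac(q,e=1e-5):
    p0,R0,_=fk(q);J=np.zeros((6,7))
    for i in range(7):
        d=q.copy();d[i]+=e;p,R,_=fk(d)
        J[:3,i]=(p-p0)/e;J[3:,i]=Rn.from_matrix(R@R0.T).as_rotvec()/e
    return J
vmax=np.array([2.57,2.57,3.14,3.14,3.14,3.14,3.14])*.7
def go(q,p,R,rows,sub=5,lam=.02,qc=None,k=0.):
    """straight move towards (p,R), rows of .1 s"""
    for _ in range(rows*sub):
        p0,R0,_m=fk(q);dp=p-p0;dw=(R*Rn.from_matrix(R0).inv()).as_rotvec()
        n=np.linalg.norm(dp);dp*=min(1,.05/sub/max(n,1e-9));n=np.linalg.norm(dw);dw*=min(1,.15/sub/max(n,1e-9))
        J=jac(q);w=np.r_[dp,dw];free=np.ones(7,bool)
        for _i in range(4):
            Jf=J*free;Ji=Jf.T@np.linalg.inv(Jf@Jf.T+lam**2*np.eye(6))
            dq=Ji@w
            if qc is not None: dq+=(np.eye(7)-Ji@Jf)@(k/sub*(qc-q))*free
            bad=free&(((q+dq)<lo)|((q+dq)>hi))
            if not bad.any():break
            free&=~bad
        dq*=free;dq/=max(1,(np.abs(dq)/(vmax*.1/sub)).max())
        q=np.clip(q+dq,lo,hi)
    return q
if __name__=="__main__":
    q0=np.array(D[0][0]);R0=Rn.from_matrix(fk(q0)[1])
    for k in(0,.1,.3):
        qc=(lo+hi)/2
        q=q0.copy()
        for t in(50,100): q=go(q,np.array([.54,.09,.22])if 1 else 0,R0*Rn.from_euler('z',t if t<147 else 147,degrees=True),9 if t==50 else 4,qc=qc,k=k)
        q=go(q,np.array([.54,.0925,.22]),tgt(14,0),7,qc=qc,k=k)
        print(k,"hover",q.round(2),"real",D[1][0])
        q=go(np.array(D[1][0],float),np.array([.47,-.338,.26]),tgt(9.3,75),12,qc=qc,k=k);print("  box",q.round(2),"real",D[2][0])
        q=go(q,np.array([.47,-.338,.26]),tgt(9.3,75),9,qc=qc,k=k);print("  box",q.round(2),"real",D[4][0])
E
python3 sim.py
```

```text
0 hover [-0.53  0.66  0.47  1.84 -0.42  0.75 -1.12] real [-0.53, 0.66, 0.48, 1.84, -0.43, 0.74, -1.15]
  box [ 1.39  0.58 -1.05  2.13 -0.87  0.08  0.07] real [1.45, 0.77, -1.05, 2.15, -1, 0.04, 0.37]
  box [ 1.9   1.29 -1.35  2.06 -0.87  0.08  0.73] real [1.84, 1.32, -1.37, 2.1, -1, 0.04, 0.88]
0.1 hover [-0.25  0.61 -0.01  1.82  0.01  0.71 -1.54] real [-0.53, 0.66, 0.48, 1.84, -0.43, 0.74, -1.15]
  box [ 1.37  0.57 -1.04  2.13 -0.88  0.08  0.06] real [1.45, 0.77, -1.05, 2.15, -1, 0.04, 0.37]
  box [ 1.89  1.3  -1.36  2.06 -0.88  0.08  0.74] real [1.84, 1.32, -1.37, 2.1, -1, 0.04, 0.88]
0.3 hover [-0.19  0.61 -0.09  1.82  0.08  0.72 -1.61] real [-0.53, 0.66, 0.48, 1.84, -0.43, 0.74, -1.15]
  box [ 1.49  0.66 -1.13  2.12 -0.94  0.07  0.22] real [1.45, 0.77, -1.05, 2.15, -1, 0.04, 0.37]
  box [ 1.89  1.3  -1.36  2.06 -0.94  0.07  0.81] real [1.84, 1.32, -1.37, 2.1, -1, 0.04, 0.88]
```

```bash
cat > plan.py <<'E'
from sim import *
F=Rn.from_euler('z',180,degrees=True)
def err(q,p,R):
    a=fk(q);return np.linalg.norm(a[0]-p)*1000,np.degrees((R*Rn.from_matrix(a[1]).inv()).magnitude())
qc=np.array(D[4][0])
P1=np.array([.5563,.094,.12])
for fl in(0,1):
    f=F if fl else Rn.identity()
    for via in((None,) if not fl else (90,-90)):
        q=qc.copy()
        if via: q=go(q,P1,tgt(9,0)*Rn.from_euler('z',via,degrees=True),20,2)
        q=go(q,P1,tgt(13.3,-15)*f,24,2)
        print("flip",fl,via,"pick",q.round(2),np.round(err(q,P1,tgt(13.3,-15)*f),1))
        B=np.array([.472,-.338,.24])
        for yw in(-90,-60,-30,0,9,30,60):
            for tw in(0,20,40):
                w=go(q,B,tgt(yw,tw)*f,16,2)
                e=go(w,B,tgt(9.2,70)*f,18,2)
                er=err(e,B,tgt(9.2,70)*f)
                if er[0]<8 and er[1]<3: print("   ",yw,tw,w.round(2),e.round(2),np.round(er,1))
E
timeout 500 python3 plan.py
```

```text
flip 0 None pick [-0.56  0.98  0.62  1.61 -0.56  1.02 -1.06] [0. 0.]
flip 1 90 pick [-0.37  1.    1.49  2.44 -0.97  0.96 -2.66] [413.1   0.6]
flip 1 -90 pick [-0.25  0.88  0.01  1.59 -0.01  0.93  1.57] [0. 0.]
    -60 40 [-0.11  0.56  0.63  2.14  1.5   0.08 -0.56] [ 1.5   1.   -0.76  2.27  4.14  0.66 -1.25] [0. 0.]
    -30 20 [ 0.55  0.52 -0.    2.04 -0.03  0.24  1.63] [ 1.77  1.38 -1.45  2.26  2.61  0.33  0.37] [0. 0.]
    -30 40 [ 0.92  0.57 -0.63  2.33  2.41  0.53 -0.81] [ 1.68  1.18 -1.15  2.26  3.64  0.35 -0.7 ] [0. 0.]
    0 20 [ 0.96  0.58 -0.46  1.96  0.14  0.37  2.04] [ 1.77  1.4  -1.47  2.26  2.54  0.34  0.45] [0. 0.]
    0 40 [ 1.44  0.78 -1.06  2.18  1.98  0.23  0.39] [ 1.77  1.39 -1.46  2.26  2.57  0.34  0.42] [0. 0.]
    9 20 [ 1.04  0.61 -0.57  1.92  0.17  0.44  2.18] [ 1.77  1.38 -1.45  2.26  2.61  0.33  0.37] [0. 0.]
    9 40 [ 1.49  0.84 -1.11  2.1   1.26  0.21  1.28] [ 1.77  1.39 -1.46  2.26  2.58  0.34  0.41] [0. 0.]
    30 20 [ 1.13  0.68 -0.68  1.81  0.15  0.62  2.58] [ 1.77  1.38 -1.45  2.26  2.61  0.33  0.38] [0. 0.]
    30 40 [ 1.52  0.92 -1.13  1.9   0.33  0.48  2.54] [ 1.77  1.39 -1.46  2.26  2.57  0.34  0.41] [0. 0.]
    60 20 [ 1.33  0.96 -1.24  1.63  0.62  1.08  2.65] [ 1.77  1.38 -1.45  2.26  2.6   0.33  0.39] [0. 0.]
    60 40 [ 1.45  1.19 -1.44  1.68  0.6   1.01  2.66] [ 1.77  1.39 -1.45  2.26  2.59  0.33  0.39] [0. 0.]
```

Run:
```python
from h import *
from plant import r
s=r.get_state()
rel(s,[.556,.094,.22],tgt(9,0)*Rn.from_euler('z',-90,degrees=True))
```

```text
shift cm [-0.12, -43.57, 21.63] turn [54.49, -60.19, -72.29]
```

Request:
{"fn": "carry_out", "kwargs": {"rows": [[[0,-4,1.5],[4,-4.5,-5.5],0.3],[[0,-8,3.5],[8,-9,-11],0.3],[[0,-12,6],[13,-14,-17],0.3],[[0,-16,8],[17,-19,-22],0.3],[[0,-20,10],[21,-23,-28],0.3],[[0,-24,12],[25,-28,-33],0.3],[[0,-28,14],[29,-32,-39],0.3],[[0,-32,16],[34,-37,-45],0.3],[[0,-36,18],[38,-42,-50],0.3],[[0,-40,20],[42,-46,-56],0.3],[[0,-43.6,21.6],[46,-51,-61],0.3],[[0,-43.6,21.6],[50,-55.5,-66.5],0.3]]}}

```text
clock: 5.35
tool_pos: [0.5487, 0.05, 0.222]
eef_rot: [0.755, 0.629, 0.184, -0.032]
contact_force: [0.8, 0.5, -1.4]
opening: 0.697
finger_force: 0.0
```

Run:
```python
from h import *
from plant import r
s=r.get_state();show(s)
R=tgt(13.3,-20)*Rn.from_euler('z',180,degrees=True)
rel(s,[.5563,.094,.10],R)
```

```text
5.35 [0.5487 0.05   0.222 ] x,z axes [[0.141, 0.937, 0.319], [0.238, 0.281, -0.93]] q [ 0.04  0.56 -0.08  2.06 -0.73  0.36  0.47] F [ 0.8  0.5 -1.4] open 0.697 ff 0.0
shift cm [0.34, -2.41, 12.76] turn [44.69, 11.3, -106.27]
```

Request:
{"fn": "carry_out", "kwargs": {"rows": [[[0,-1,1],[3,1,-8],0.3],[[0,-2,2],[6,2,-15],0.3],[[0,-2.4,3],[9,2.5,-23],0.3],[[0,-2.4,4],[13,3,-30],0.3],[[0,-2.4,5],[16,4,-38],0.3],[[0,-2.4,6],[19,5,-45],0.3],[[0,-2.4,6],[22,5.5,-53],0.3],[[0.1,-2.4,6],[25.5,6.5,-60.5],0.3],[[0.1,-2.4,6],[29,7,-68],0.3],[[0.2,-2.4,6],[32,8,-76],0.3],[[0.2,-2.4,6],[35,9,-83],0.3],[[0.2,-2.4,6],[38,9.6,-91],0.3]]}}

```text
clock: 6.55
tool_pos: [0.5406, 0.0728, 0.1621]
eef_rot: [0.025, 0.987, 0.015, -0.159]
contact_force: [-1.1, -0.7, -0.3]
opening: 0.698
finger_force: 0.0
```

Run:
```python
from h import *
from plant import r
s=r.get_state();show(s)
R=tgt(13.3,-20)*Rn.from_euler('z',180,degrees=True)
rel(s,[.5563,.094,.06],R)
```

```text
6.55 [0.5406 0.0728 0.1621] x,z axes [[-0.948, 0.045, 0.314], [-0.312, 0.038, -0.949]] q [-0.05  0.83 -0.21  1.58  0.06  1.05  1.26] F [-1.1 -0.7 -0.3] open 0.698 ff 0.0
shift cm [-4.6, 1.98, 9.28] turn [6.56, 1.88, -15.09]
```

Request:
{"fn": "carry_out", "kwargs": {"rows": [[[-2,1,2],[3,1,-7.5],0.3],[[-4.6,2,4],[6.5,2,-15],0.3],[[-4.6,2,9.3],[6.5,2,-15],0.3],[[-4.6,2,9.3],[6.5,2,-15],0.3],[[-4.6,2,9.3],[6.5,2,-15],0.3]]}}

```text
clock: 7.05
tool_pos: [0.5551, 0.0936, 0.0595]
eef_rot: [-0.11, 0.978, -0.019, -0.175]
contact_force: [0.9, -0.6, 0.8]
opening: 0.701
finger_force: 0.0
```

Run:
```python
from h import *
from plant import r
s=r.get_state();show(s)
R=tgt(13.3,-20)*Rn.from_euler('z',180,degrees=True)
rel(s,[.5563,.094,.0085],R)
d=r.snapshot("wrist");cv2.imwrite("pics/w2.png",d["image"][:,:,::-1]);np.savez("pics/w2.npz",**d)
```

```text
7.05 [0.5551 0.0936 0.0595] x,z axes [[-0.914, -0.209, 0.347], [-0.338, -0.076, -0.938]] q [-0.13  1.01 -0.22  1.52  0.2   0.99  1.37] F [ 0.9 -0.6  0.8] open 0.701 ff 0.0
shift cm [-1.88, 0.01, 4.74] turn [0.2, -0.3, -0.4]
```

View pics/w2.png

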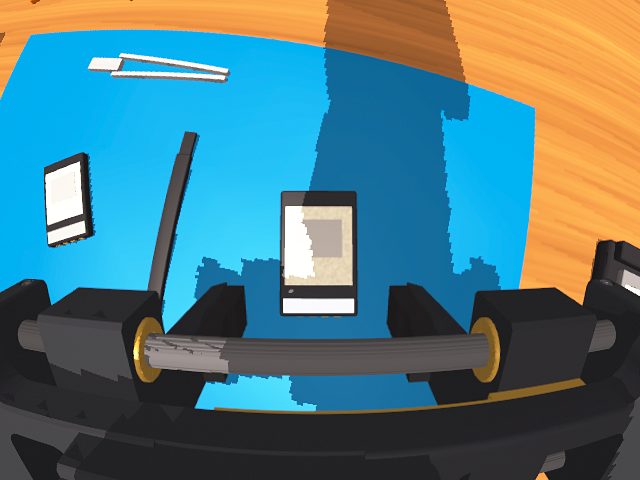

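Near view: the large pack is at (318,252), centred between the fingers and aligned with them. I descend and grip.

Run:
```python
from h import *
packs(dict(np.load("pics/w2.npz")),[(318,205)])
```

```text
(318, 205) [ 280  191   77  126 9584] (array([529.7,  88.3]), array([71.1, 43.1]), 12.8)
```

Request:
{"fn": "carry_out", "kwargs": {"rows": [[[-0.7,0,1.8],[0,0,0],0.3],[[-1.4,0,3.6],[0,0,0],0.3],[[-1.7,0,4.3],[0,0,0],0.3],[[-1.9,0,4.6],[0,0,0],0.3],[[-1.9,0,4.6],[0,0,0],0.3]]}}

```text
clock: 7.6
tool_pos: [0.5579, 0.0942, 0.0086]
eef_rot: [-0.11, 0.978, -0.019, -0.174]
contact_force: [1.4, -0.3, 0.2]
opening: 0.698
finger_force: 0.0
```

Request:
{"fn": "carry_out", "kwargs": {"rows": [[[0.25,0,0.15],[0,0,0],0.3],[[0.25,0,0.15],[0,0,0],0.6],[[0.25,0,0.15],[0,0,0],0.8],[[0.25,0,0.15],[0,0,0],0.8],[[0.25,0,0.15],[0,0,0],0.8],[[0.25,0,0.15],[0,0,0],0.8]], "newtons": 30}}

```text
clock: 8.2
tool_pos: [0.5554, 0.0937, 0.0089]
eef_rot: [-0.11, 0.978, -0.019, -0.174]
contact_force: [-0.6, 0.5, 2.0]
opening: 0.481
finger_force: 30.0
```

Request:
{"fn": "carry_out", "kwargs": {"rows": [[[0.4,0,-1],[0,0,0],0.8],[[1,0,-3],[0,0,0],0.8],[[2.5,0,-7],[0,0,0],0.8],[[4,0,-11],[0,0,0],0.8],[[5.5,0,-15],[0,0,0],0.8],[[6.9,0,-19],[0,0,0],0.8]], "newtons": 40}}

```text
clock: 8.8
tool_pos: [0.5556, 0.0934, 0.213]
eef_rot: [-0.11, 0.978, -0.019, -0.174]
contact_force: [-0.1, -0.5, -0.3]
opening: 0.476
finger_force: 40.0
```

Run:
```python
from sim import *
from plant import r
s=r.get_state();show(s)
F=Rn.from_euler('z',180,degrees=True)
B=[.45,-.338,.265]
rel(s,B,tgt(9.2,20)*F);rel(s,B,tgt(9.2,70)*F)
q=np.array(s["q"]);print(fk(q)[0])
w=go(q,np.array(B),tgt(9.2,20)*F,12);e=go(w,np.array(B),tgt(9.2,70)*F,14);print(w.round(2),e.round(2),fk(e)[0])
```

```text
8.8 [0.5556 0.0934 0.213 ] x,z axes [[-0.915, -0.209, 0.345], [-0.336, -0.075, -0.939]] q [-0.12  0.81 -0.25  1.44  0.15  1.26  1.4 ] F [-0.1 -0.5 -0.3] open 0.476 ff 40.0
shift cm [20.46, -39.71, 1.92] turn [0.07, -40.15, 3.7]
shift cm [20.46, -39.71, 1.92] turn [1.77, -90.13, 3.61]
[0.55503696 0.09578722 0.2118703 ]
[ 1.14  0.57 -0.67  1.93  0.22  0.49  2.15] [ 1.82  1.32 -1.47  2.28  2.58  0.28  0.36] [ 0.44999239 -0.33804067  0.26504341]
```

Request:
{"fn": "carry_out", "kwargs": {"rows": [[[3,-4,-1.5],[0,-4,0],0.8],[[4.5,-8,-2],[0,-8,1],0.8],[[6,-12,-2],[0,-12,1],0.8],[[8,-16,-2],[0,-16,1.5],0.8],[[10,-20,-2],[0,-20,2],0.8],[[12,-24,-1],[0,-24,2],0.8],[[14,-28,0],[0,-28,2.5],0.8],[[16.5,-32,1],[0,-32,3],0.8],[[18.5,-36,1.5],[0,-36,3.5],0.8],[[20.5,-39.7,1.9],[0,-40,3.7],0.8],[[20.5,-39.7,1.9],[0,-40,3.7],0.8],[[20.5,-39.7,1.9],[0,-40,3.7],0.8]]}}

```text
clock: 10.0
tool_pos: [0.4478, -0.3401, 0.2629]
eef_rot: [-0.076, 0.982, 0.014, 0.171]
contact_force: [-0.1, 1.4, 0.4]
opening: 0.479
finger_force: 40.0
```

Run:
```python
from sim import *
from plant import r
s=r.get_state();show(s)
F=Rn.from_euler('z',180,degrees=True)
B=[.45,-.338,.265]
rel(s,B,tgt(9.2,70)*F)
q=np.array(s["q"]);e=go(q,np.array(B),tgt(9.2,70)*F,14);print(e.round(2),fk(e)[0])
```

```text
10.0 [ 0.4478 -0.3401  0.2629] x,z axes [[-0.93, -0.144, -0.338], [0.334, 0.054, -0.941]] q [ 1.06  0.55 -0.53  1.94  0.06  0.47  2.3 ] F [-0.1  1.4  0.4] open 0.479 ff 40.0
shift cm [-0.31, 0.17, -0.12] turn [-0.18, -50.23, -0.34]
[ 1.83  1.24 -1.43  2.21  2.38  0.16  0.51] [ 0.44563765 -0.35812126  0.27393262]
```

Request:
{"fn": "carry_out", "kwargs": {"rows": [[[-0.3,0.2,-0.1],[0,-8,0],0.8],[[-0.3,0.2,-0.1],[0,-16,0],0.8],[[-0.3,0.2,-0.1],[0,-24,0],0.8],[[-0.3,0.2,-0.1],[0,-32,0],0.8],[[-0.3,0.2,-0.1],[0,-40,0],0.8],[[-0.3,0.2,-0.1],[0,-50,0],0.8],[[-0.3,0.2,-0.1],[0,-50,0],0.8],[[-0.3,0.2,-0.1],[0,-50,0],0.8],[[-0.3,0.2,-0.1],[0,-50,0],0.8],[[-0.3,0.2,-0.1],[0,-50,0],0.8],[[-0.3,0.2,-0.1],[0,-50,0],0.8],[[-0.3,0.2,-0.1],[0,-50,0],0.8]]}}

```text
clock: 11.2
tool_pos: [0.4511, -0.3285, 0.2562]
eef_rot: [-0.088, 0.86, 0.067, 0.499]
contact_force: [-0.5, -0.2, -0.8]
opening: 0.476
finger_force: 40.0
```

Run:
```python
from sim import *
from plant import r
s=r.get_state();show(s)
F=Rn.from_euler('z',180,degrees=True)
B=[.45,-.338,.265]
rel(s,B,tgt(9.2,70)*F)
q=np.array(s["q"]);e=go(q,np.array(B),tgt(9.2,70)*F,14);print(e.round(2),fk(e)[0])
```

```text
11.2 [ 0.4511 -0.3285  0.2562] x,z axes [[-0.487, -0.084, -0.869], [0.846, 0.202, -0.494]] q [ 1.77  1.2  -1.44  2.22  1.95  0.24  0.86] F [-0.5 -0.2 -0.8] open 0.476 ff 40.0
shift cm [-0.63, -0.87, -0.72] turn [3.71, -9.64, -0.02]
[ 1.82  1.32 -1.46  2.28  2.59  0.28  0.35] [ 0.45  -0.338  0.265]
```

Right branch; continue.

Request:
{"fn": "carry_out", "kwargs": {"rows": [[[-0.6,-0.9,-0.7],[3.7,-9.6,0],0.8],[[-0.6,-0.9,-0.7],[3.7,-9.6,0],0.8],[[-0.6,-0.9,-0.7],[3.7,-9.6,0],0.8],[[-0.6,-0.9,-0.7],[3.7,-9.6,0],0.8],[[-0.6,-0.9,-0.7],[3.7,-9.6,0],0.8],[[-0.6,-0.9,-0.7],[3.7,-9.6,0],0.8]]}}

```text
clock: 11.8
tool_pos: [0.4491, -0.3393, 0.2647]
eef_rot: [-0.065, 0.818, 0.046, 0.57]
contact_force: [-0.3, -0.0, 0.0]
opening: 0.478
finger_force: 40.0
```

Run:
```python
from sim import *
from plant import r
s=r.get_state();show(s)
F=Rn.from_euler('z',180,degrees=True)
B=[.45,-.338,.265]
rel(s,B,tgt(9.2,70)*F)
o=[]
for n in("side","scene"):
    d=r.snapshot(n);np.savez(f"pics/{n}1.npz",**d)
    im=d["image"];o.append(im)
A=cv2.resize(o[0][180:400,350:570],(400,400),interpolation=2);C=cv2.resize(o[1][90:250,120:280],(400,400),interpolation=2)
cv2.imwrite("pics/c3.png",np.hstack([A,C])[:,:,::-1])
```

```text
11.8 [ 0.4491 -0.3393  0.2647] x,z axes [[-0.341, -0.055, -0.938], [0.926, 0.149, -0.346]] q [ 1.82  1.32 -1.47  2.29  2.58  0.29  0.36] F [-0.3 -0.   0. ] open 0.478 ff 40.0
shift cm [-0.06, 0.12, 0.09] turn [-0.06, -0.22, -0.04]
```

View pics/c3.png

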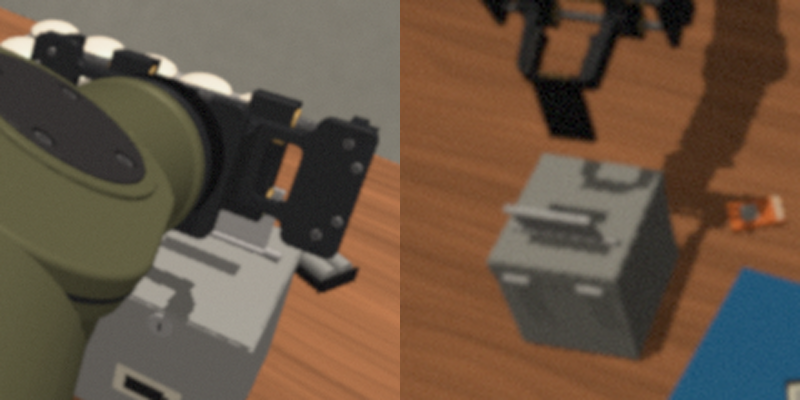

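Run:
```python
from h import *
d=dict(np.load("pics/scene1.npz"));ux=np.array([np.cos(np.radians(9.2)),np.sin(np.radians(9.2)),0]);uy=np.array([-ux[1],ux[0],0]);uz=np.array([0,0,1])
T=np.array([.4491,-.3393,.2647])
off=np.array([.5554-.5297,.0937-.0883])@[np.cos(np.radians(13)),np.sin(np.radians(13))];print("off",off)
c=lambda p:((p-[120,90])*2.5+[400,0]).round()
for x in(.0019-.004,.0019+.004):print(c(proj(d,[T+ux*x+uy*y-uz*(.036+off) for y in(-.022,.022)])).tolist())
S=np.array([.4755,-.338,.13])
print("slot",c(proj(d,[S+ux*a+uy*b for a,b in((-.0075,-.029),(-.0075,.029),(.0075,.029),(.0075,-.029))])).tolist())
o=cv2.resize(d["image"][105:205,150:250],(600,600),interpolation=2);cv2.imwrite("pics/c4.png",o[:,:,::-1])
```

```text
off 0.026256046358437472
[[547.0, 131.0], [594.0, 137.0]]
[[544.0, 137.0], [591.0, 144.0]]
slot [[548.0, 202.0], [607.0, 210.0], [601.0, 222.0], [542.0, 213.0]]
```

View pics/c4.png

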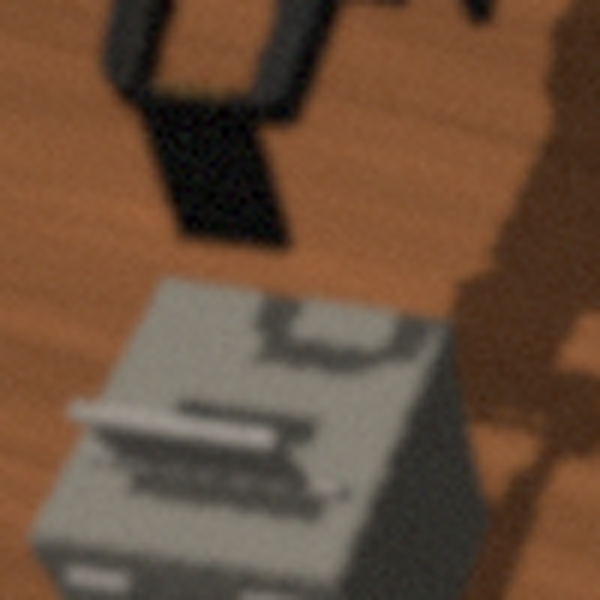

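Run:
```python
from h import *
from plant import r
s=r.get_state()
F=Rn.from_euler('z',180,degrees=True)
rel(s,[.4736,-.3383,.265],tgt(9.2,70)*F);rel(s,[.4736,-.3383,.203],tgt(9.2,70)*F)
```

```text
shift cm [-0.87, -0.25, 2.32] turn [-0.12, -0.2, -0.03]
shift cm [4.94, -0.25, 4.46] turn [-0.12, -0.2, -0.03]
```

Request:
{"fn": "carry_out", "kwargs": {"rows": [[[-0.9,-0.2,2.3],[0,0,0],0.8],[[2,-0.2,3.4],[0,0,0],0.8],[[4,-0.2,4.1],[0,0,0],0.8],[[4.9,-0.2,4.5],[0,0,0],0.8],[[4.9,-0.2,4.5],[0,0,0],0.8],[[4.9,-0.2,4.5],[0,0,0],0.8]]}}

```text
clock: 12.5
tool_pos: [0.4736, -0.3381, 0.2039]
eef_rot: [-0.064, 0.817, 0.045, 0.571]
contact_force: [0.1, 0.6, -0.5]
opening: 0.479
finger_force: 40.0
```

Run:
```python
from h import *
from plant import r
s=r.get_state();show(s)
d=r.snapshot("wrist");np.savez("pics/w5.npz",**d);e=r.snapshot("scene");np.savez("pics/scene2.npz",**e)
print(np.round(d["pose"],3).tolist())
A=cv2.resize(d["image"][:,60:580],(520,480))
C=cv2.resize(e["image"][115:195,155:225],None,fx=4,fy=4,interpolation=2)
o=np.zeros((480,800,3),np.uint8);o[:,:520]=A;o[:320,520:]=C;cv2.imwrite("pics/c5.png",o[:,:,::-1])
```

```text
12.5 [ 0.4736 -0.3381  0.2039] x,z axes [[-0.339, -0.054, -0.939], [0.927, 0.147, -0.344]] q [ 1.75  1.46 -1.41  2.26  2.69  0.37  0.38] F [ 0.1  0.6 -0.5] open 0.479 ff 40.0
[[-0.157, -0.09, -0.983, 0.316], [0.988, -0.014, -0.156, -0.364], [0.0, -0.996, 0.091, 0.193], [0.0, 0.0, 0.0, 1.0]]
```

View pics/c5.png

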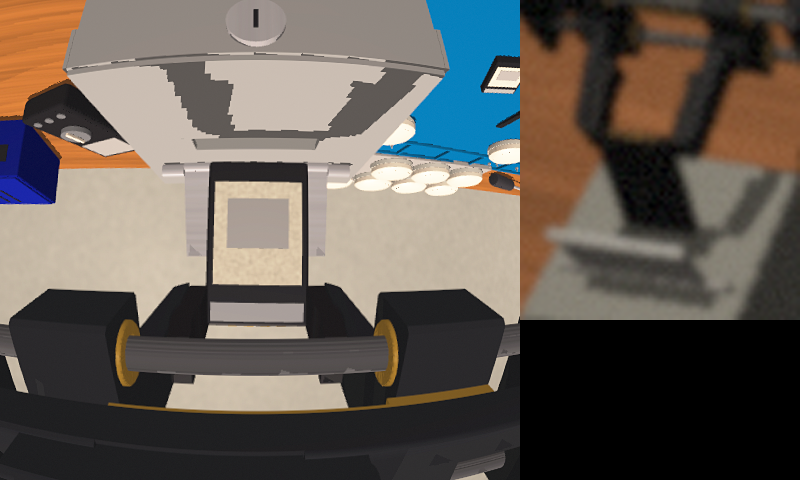

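Run:
```python
from h import *
d=dict(np.load("pics/w5.npz"))
g=cv2.cvtColor(d["image"],cv2.COLOR_RGB2GRAY)
print(g[128:170,300].tolist());print(g[144,245:385:1].tolist())
ux=np.array([np.cos(np.radians(9.2)),np.sin(np.radians(9.2))]);uy=np.array([-ux[1],ux[0]])
for name,px,z in(("slot",[(253,137.5),(378,137.5),(256,149.5),(376,149.5)],.13),("packbottom front",[(270,163),(367,163)],.1416),("pack top",[(267,323),(366,323)],.214),("hingeline",[(222,170),(412,170)],.1315),("lidfront",[(125,68),(507,68)],.13)):
    P=plane(*rayw(d,px),z)[:,:2]-[.4755,-.338];print(name,(np.c_[P@ux,P@uy]*1000).round(1).tolist())
```

```text
[194, 197, 172, 83, 90, 91, 90, 90, 88, 95, 147, 143, 142, 142, 142, 142, 142, 142, 143, 141, 149, 179, 195, 194, 194, 194, 194, 195, 194, 194, 193, 195, 201, 130, 57, 33, 36, 37, 37, 37, 37, 37]
[194, 194, 193, 194, 193, 194, 194, 196, 170, 116, 79, 98, 133, 144, 143, 143, 143, 142, 142, 143, 143, 143, 143, 144, 143, 143, 142, 142, 142, 142, 142, 142, 142, 143, 142, 143, 143, 142, 142, 143, 143, 142, 143, 142, 142, 142, 143, 143, 142, 143, 143, 143, 142, 143, 143, 142, 142, 143, 142, 142, 143, 143, 143, 142, 142, 143, 143, 143, 142, 142, 142, 142, 143, 142, 143, 142, 143, 142, 143, 142, 143, 142, 142, 143, 143, 143, 143, 142, 143, 142, 143, 143, 143, 142, 142, 142, 142, 142, 143, 143, 142, 143, 141, 142, 142, 142, 142, 143, 143, 143, 143, 142, 142, 143, 143, 142, 142, 143, 142, 143, 142, 143, 143, 142, 142, 143, 142, 142, 143, 141, 106, 95, 118, 189, 196, 194, 194, 194, 193, 193]
slot [[-6.4, -28.6], [-6.1, 27.3], [9.5, -29.8], [9.8, 28.8]]
packbottom front [[-4.1, -20.8], [-4.1, 22.1]]
pack top [[18.0, -24.3], [18.0, 23.6]]
hingeline [[37.4, -54.0], [37.7, 53.9]]
lidfront [[-72.3, -58.6], [-71.9, 58.2]]
```

Request:
{"fn": "carry_out", "kwargs": {"rows": [[[-0.1,-0.1,0.2],[0,0,0],0.8],[[0.3,-0.1,0.4],[0,0,0],0.8],[[0.7,-0.1,0.5],[0,0,0],0.8],[[1.1,-0.1,0.65],[0,0,0],0.8],[[1.6,-0.1,0.85],[0,0,0],0.8],[[1.6,-0.1,0.85],[0,0,0],0.8]]}}

```text
clock: 13.2
tool_pos: [0.4758, -0.3384, 0.1837]
eef_rot: [-0.064, 0.818, 0.046, 0.57]
contact_force: [0.4, -0.6, -0.3]
opening: 0.481
finger_force: 40.0
```

Run:
```python
from h import *
from plant import r
s=r.get_state();show(s)
d=r.snapshot("wrist");np.savez("pics/w6.npz",**d)
cv2.imwrite("pics/c6.png",cv2.resize(d["image"][90:340,200:440],None,fx=2,fy=2)[:,:,::-1])
```

```text
13.2 [ 0.4758 -0.3384  0.1837] x,z axes [[-0.341, -0.052, -0.939], [0.927, 0.148, -0.345]] q [ 1.75  1.5  -1.38  2.26  2.71  0.37  0.4 ] F [ 0.4 -0.6 -0.3] open 0.481 ff 40.0
```

View pics/c6.png

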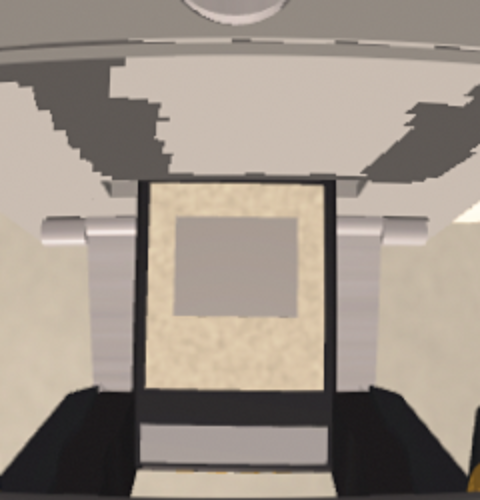

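The pack's end is inside the slot at crop (237,180), centred and with no contact force. I lower it further and release.

Request:
{"fn": "carry_out", "kwargs": {"rows": [[[0.6,0,0.22],[0,0,0],0.8],[[1.2,0,0.44],[0,0,0],0.8],[[1.8,0,0.66],[0,0,0],0.8],[[2.4,0,0.88],[0,0,0],0.8],[[2.9,0,1.06],[0,0,0],0.8],[[2.9,0,1.06],[0,0,0],0.8]]}}

```text
clock: 13.85
tool_pos: [0.4758, -0.3384, 0.1529]
eef_rot: [-0.064, 0.818, 0.046, 0.57]
contact_force: [-0.2, -0.4, -0.7]
opening: 0.476
finger_force: 40.0
```

Request:
{"fn": "carry_out", "kwargs": {"rows": [[[0,0,0],[0,0,0],0.35],[[0,0,0],[0,0,0],0.35],[[0,0,0],[0,0,0],0.35],[[0,0,0],[0,0,0],0.35],[[0,0,0],[0,0,0],0.35],[[0,0,0],[0,0,0],0.35]]}}

```text
clock: 14.45
tool_pos: [0.4759, -0.3385, 0.1541]
eef_rot: [-0.064, 0.817, 0.045, 0.571]
contact_force: [0.4, -0.4, -0.1]
opening: 0.651
finger_force: 0.0
```

Run:
```python
from sim import *
from plant import r
s=r.get_state();show(s)
d=r.snapshot("wrist");np.savez("pics/w7.npz",**d)
g=cv2.cvtColor(d["image"],cv2.COLOR_RGB2GRAY);print(g[100:340:8,318].tolist(),g[100:340:8,260].tolist())
cv2.imwrite("pics/c7.png",d["image"][90:340,200:440,::-1])
F=Rn.from_euler('z',180,degrees=True)
# pack small plan
q=s["q"]
B=np.array([.45,-.338,.265]);H=np.array([.553,-.079,.20])
rel(s,B,tgt(9.2,45)*F)
a=go(q,B,tgt(9.2,45)*F,8);b=go(a,H,tgt(24.8,-20)*F,14);print(a.round(2),b.round(2),fk(b)[0])
```

```text
14.45 [ 0.4759 -0.3385  0.1541] x,z axes [[-0.34, -0.053, -0.939], [0.927, 0.147, -0.344]] q [ 1.75  1.56 -1.35  2.24  2.75  0.38  0.43] F [ 0.4 -0.4 -0.1] open 0.651 ff 0.0
[138, 139, 140, 140, 141, 150, 149, 153, 38, 37, 39, 152, 152, 153, 146, 149, 194, 191, 191, 187, 189, 165, 170, 168, 170, 164, 170, 166, 166, 164] [139, 138, 139, 140, 140, 141, 140, 140, 141, 141, 141, 142, 143, 144, 145, 144, 194, 191, 192, 187, 190, 165, 170, 168, 168, 165, 168, 165, 165, 164]
shift cm [-9.53, 0.47, -6.22] turn [-0.13, 24.85, -0.13]
[ 1.56  0.79 -1.08  2.17  1.46  0.05  1.11] [ 0.45  0.96 -0.97  1.5   0.75  1.47  1.34] [ 0.553 -0.079  0.2  ]
```

View pics/c7.png

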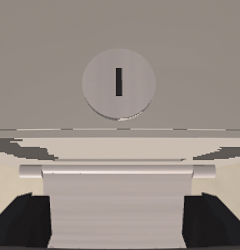

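Run:
```python
from sim import *
from plant import r
s=r.get_state();q=s["q"];F=Rn.from_euler('z',180,degrees=True)
B=np.array([.45,-.338,.265]);H=np.array([.553,-.079,.20])
rel(s,B,tgt(9.2,70)*F)
a=go(q,B,tgt(9.2,70)*F,4)
b=go(a,H,tgt(24.8,-20)*F,16);print(a.round(2),b.round(2),fk(b)[0])
p=go(b,H-[0,0,.19],tgt(24.8,-20)*F,6);l=go(p,H,tgt(24.8,-20)*F,6)
for t in(20,40):
  w=go(l,B,tgt(9.2,t)*F,12);e=go(w,B,tgt(9.2,70)*F,20);print(p.round(2),w.round(2),e.round(2),fk(e)[0])
```

```text
shift cm [-9.54, 0.46, -6.22] turn [-0.15, -0.15, -0.1]
[ 1.82  1.32 -1.46  2.28  2.61  0.28  0.33] [ 0.44  0.95 -0.96  1.5   0.74  1.47  1.34] [ 0.553 -0.079  0.2  ]
[ 0.4   1.2  -0.84  1.56  0.94  1.23  1.22] [ 1.41  0.77 -1.23  1.92  0.84  0.74  1.56] [ 1.82  1.32 -1.46  2.28  2.59  0.28  0.34] [ 0.45  -0.338  0.265]
[ 0.4   1.2  -0.84  1.56  0.94  1.23  1.22] [ 1.58  0.81 -1.21  2.11  1.05  0.26  1.48] [ 1.82  1.32 -1.47  2.28  2.59  0.28  0.35] [ 0.45  -0.338  0.265]
```

Request:
{"fn": "carry_out", "kwargs": {"rows": [[[-3.5,0,-1.5],[0,0,0],0.35],[[-7,0,-3],[0,0,0],0.35],[[-9.5,0.3,-5],[0,0,0],0.35],[[-9.5,0.5,-6.2],[0,0,0],0.35],[[-9.5,0.5,-6.2],[0,0,0],0.35]]}}

```text
clock: 15.0
tool_pos: [0.4488, -0.3378, 0.2646]
eef_rot: [-0.065, 0.818, 0.045, 0.57]
contact_force: [0.0, 0.5, -0.0]
opening: 0.654
finger_force: 0.0
```

Run:
```python
from h import *
from plant import r
s=r.get_state();show(s);F=Rn.from_euler('z',180,degrees=True)
rel(s,[.553,-.079,.2],tgt(24.8,-20)*F)
```

```text
15.0 [ 0.4488 -0.3378  0.2646] x,z axes [[-0.341, -0.055, -0.938], [0.927, 0.146, -0.346]] q [ 1.81  1.31 -1.45  2.29  2.66  0.29  0.27] F [ 0.   0.5 -0. ] open 0.654 ff 0.0
shift cm [1.1, 23.93, 15.68] turn [-7.42, 89.16, -15.89]
```

Request:
{"fn": "carry_out", "kwargs": {"rows": [[[-1,4,1],[-0.6,8,-1],0.35],[[-1,8,2.5],[-1,16,-3],0.35],[[-1,12,5],[-2,24,-4],0.35],[[0,16,8],[-3,32,-6],0.35],[[0,20,11],[-3.5,40,-7],0.35],[[0.5,24,14],[-4,48,-9],0.35],[[1,24,15.7],[-5,56,-10],0.35],[[1,24,15.7],[-5.5,64,-11.5],0.35],[[1,24,15.7],[-6,72,-13],0.35],[[1,24,15.7],[-6.5,80,-14.5],0.35],[[1,24,15.7],[-7.4,89,-16],0.35],[[1,24,15.7],[-7.4,89,-16],0.35]]}}

```text
clock: 16.2
tool_pos: [0.5538, -0.0765, 0.2006]
eef_rot: [-0.197, 0.978, -0.03, -0.058]
contact_force: [1.9, -1.5, 0.0]
opening: 0.65
finger_force: 0.0
```

Run:
```python
from h import *
from plant import r
s=r.get_state();show(s);F=Rn.from_euler('z',180,degrees=True)
rel(s,[.553,-.079,.07],tgt(24.8,-20)*F)
```

```text
16.2 [ 0.5538 -0.0765  0.2006] x,z axes [[-0.915, -0.382, 0.125], [-0.102, -0.082, -0.991]] q [ 0.46  0.81 -0.84  1.7   0.72  1.1   1.31] F [ 1.9 -1.5  0. ] open 0.65 ff 0.0
shift cm [-1.47, 0.27, 12.97] turn [-1.56, 12.75, -2.31]
```

Request:
{"fn": "carry_out", "kwargs": {"rows": [[[-0.5,0.3,4],[-1,8,-1],0.35],[[-1,0.3,8],[-1.5,12.7,-2.3],0.35],[[-1.5,0.3,12],[-1.5,12.7,-2.3],0.35],[[-1.5,0.3,13],[-1.5,12.7,-2.3],0.35],[[-1.5,0.3,13],[-1.5,12.7,-2.3],0.35]]}}

```text
clock: 16.7
tool_pos: [0.553, -0.0808, 0.0683]
eef_rot: [-0.21, 0.962, -0.038, -0.168]
contact_force: [-0.8, 0.1, -0.0]
opening: 0.651
finger_force: 0.0
```

Run:
```python
from h import *
from plant import r
s=r.get_state();show(s)
d=r.snapshot("wrist");np.savez("pics/w8.npz",**d)
hsv=cv2.cvtColor(d["image"],cv2.COLOR_RGB2HSV)
m=((hsv[...,0]>90)&(hsv[...,0]<125)&(hsv[...,1]>120)).astype(np.uint8)
l,lab,st,ce=cv2.connectedComponentsWithStats(1-m,connectivity=4)
for k in range(1,l):
    if st[k][4]>400:
        ct,_=cv2.findContours((lab==k).astype(np.uint8),0,1);print(st[k],rect(plane(*rayw(d,ct[0][:,0]),.011)))
```

```text
16.7 [ 0.553  -0.0808  0.0683] x,z axes [[-0.856, -0.391, 0.339], [-0.307, -0.144, -0.941]] q [ 0.35  1.07 -0.73  1.57  0.78  1.19  1.32] F [-0.8  0.1 -0. ] open 0.651 ff 0.0
[     0      0    640    480 195427] (array([ 494.1, -102. ]), array([722.9, 493.3]), -65.2)
[ 347   90  163   91 2828] (array([431.3, -56.8]), array([116.4,  21.2]), 87.3)
[ 287  211   64  102 6366] (array([533.5, -89.3]), array([59.5, 36.8]), 24.9)
```

Run:
```python
from h import *
from plant import r
s=r.get_state();F=Rn.from_euler('z',180,degrees=True)
d=dict(np.load("pics/scene0.npz"));print(plane(*ray(d,[(323,243),(304,299)]),.006).round(3)[:,:2])
rel(s,[.5516,-.0809,.008],tgt(24.9,-20)*F)
```

```text
[[ 0.472 -0.004]
 [ 0.631  0.005]]
shift cm [-1.84, 0.1, 5.96] turn [-0.16, 0.4, -0.38]
```

Request:
{"fn": "carry_out", "kwargs": {"rows": [[[-0.6,0.1,2],[0,0,0],0.35],[[-1.2,0.1,4],[0,0,0],0.35],[[-1.6,0.1,5.2],[0,0,0],0.35],[[-1.8,0.1,5.8],[0,0.4,-0.4],0.35],[[-1.8,0.1,5.9],[0,0.4,-0.4],0.35],[[-1.8,0.1,5.9],[0,0.4,-0.4],0.35]]}}

```text
clock: 17.35
tool_pos: [0.5525, -0.0806, 0.0089]
eef_rot: [-0.213, 0.962, -0.039, -0.168]
contact_force: [-0.3, -0.1, 0.1]
opening: 0.648
finger_force: 0.0
```

Request:
{"fn": "carry_out", "kwargs": {"rows": [[[0,0,0.1],[0,0,0],0.6],[[0,0,0.1],[0,0,0],0.8],[[0,0,0.1],[0,0,0],0.85],[[0,0,0.1],[0,0,0],0.85],[[0,0,0.1],[0,0,0],0.85],[[0,0,0.1],[0,0,0],0.85]], "newtons": 40}}

```text
clock: 17.95
tool_pos: [0.5522, -0.0809, 0.0082]
eef_rot: [-0.213, 0.962, -0.039, -0.168]
contact_force: [0.2, -0.4, 3.5]
opening: 0.41
finger_force: 40.0
```

Request:
{"fn": "carry_out", "kwargs": {"rows": [[[0.4,0,-1],[0,0,0],0.85],[[1,0,-3],[0,0,0],0.85],[[2.5,0,-7],[0,0,0],0.85],[[4,0,-11],[0,0,0],0.85],[[5.5,0,-15],[0,0,0],0.85],[[6.9,0,-19],[0,0,0],0.85]]}}

```text
clock: 18.55
tool_pos: [0.5513, -0.0801, 0.2134]
eef_rot: [-0.213, 0.962, -0.039, -0.168]
contact_force: [0.8, 0.1, -0.2]
opening: 0.412
finger_force: 40.0
```

Run:
```python
from sim import *
from plant import r
s=r.get_state();show(s)
F=Rn.from_euler('z',180,degrees=True)
B=[.45,-.338,.265]
rel(s,B,tgt(9.2,20)*F)
q=np.array(s["q"])
w=go(q,np.array(B),tgt(9.2,20)*F,12);e=go(w,np.array(B),tgt(9.2,70)*F,18);print(w.round(2),e.round(2),fk(e)[0])
```

```text
18.55 [ 0.5513 -0.0801  0.2134] x,z axes [[-0.853, -0.396, 0.339], [-0.306, -0.147, -0.941]] q [ 0.38  0.88 -0.8   1.5   0.64  1.4   1.43] F [ 0.8  0.1 -0.2] open 0.412 ff 40.0
shift cm [20.61, -19.11, 2.03] turn [-0.19, -39.55, 16.13]
[ 1.34  0.69 -1.05  1.92  0.67  0.63  1.72] [ 1.82  1.32 -1.47  2.28  2.59  0.28  0.35] [ 0.45  -0.338  0.265]
```

Request:
{"fn": "carry_out", "kwargs": {"rows": [[[3,-2,-3],[0,-5,2],0.85],[[5,-5,-3],[0,-10,4],0.85],[[8,-8,-2.5],[0,-15,6],0.85],[[11,-11,-1.5],[0,-20,8],0.85],[[14,-14,-0.5],[0,-25,10],0.85],[[17,-16,1],[0,-30,12],0.85],[[20.6,-19,2],[0,-35,14],0.85],[[20.6,-19.1,2],[0,-39.5,16],0.85],[[20.6,-19.1,2],[0,-39.5,16],0.85],[[20.6,-19.1,2],[0,-39.5,16],0.85]]}}

```text
clock: 19.55
tool_pos: [0.4507, -0.3372, 0.2632]
eef_rot: [-0.081, 0.982, 0.012, 0.172]
contact_force: [0.8, 0.9, 0.9]
opening: 0.412
finger_force: 40.0
```

Request:
{"fn": "carry_out", "kwargs": {"rows": [[[0,0,0],[0,-8,0],0.85],[[0,0,0],[0,-16,0],0.85],[[0,0,0],[0,-24,0],0.85],[[0,0,0],[0,-32,0],0.85],[[0,0,0],[0,-40,0],0.85],[[0,0,0],[0,-50,0],0.85],[[0,0,0],[0,-50,0],0.85],[[0,0,0],[0,-50,0],0.85],[[0,0,0],[0,-50,0],0.85],[[0,0,0],[0,-50,0],0.85],[[0,0,0],[0,-50,0],0.85],[[0,0,0],[0,-50,0],0.85]]}}

```text
clock: 20.75
tool_pos: [0.4519, -0.3371, 0.2614]
eef_rot: [-0.068, 0.817, 0.046, 0.571]
contact_force: [-0.2, 0.6, -1.3]
opening: 0.412
finger_force: 40.0
```

Run:
```python
from h import *
from plant import r
s=r.get_state();show(s);F=Rn.from_euler('z',180,degrees=True)
rel(s,[.45,-.338,.265],tgt(9.2,70)*F);rel(s,[.475,-.3382,.265],tgt(9.2,70)*F);rel(s,[.475,-.3382,.193],tgt(9.2,70)*F)
```

```text
20.75 [ 0.4519 -0.3371  0.2614] x,z axes [[-0.338, -0.059, -0.939], [0.927, 0.152, -0.343]] q [ 1.81  1.34 -1.47  2.29  2.59  0.3   0.36] F [-0.2  0.6 -1.3] open 0.412 ff 40.0
shift cm [-0.27, -0.05, -0.31] turn [0.11, -0.04, 0.23]
shift cm [-1.11, -0.48, 2.0] turn [0.11, -0.04, 0.23]
shift cm [5.65, -0.46, 4.47] turn [0.11, -0.04, 0.23]
```

Request:
{"fn": "carry_out", "kwargs": {"rows": [[[-1.1,-0.4,2.1],[0,0,0],0.85],[[2,-0.45,3.3],[0,0,0.2],0.85],[[4.5,-0.45,4.2],[0,0,0.2],0.85],[[5.6,-0.45,4.6],[0,0,0.2],0.85],[[5.6,-0.45,4.6],[0,0,0.2],0.85],[[5.6,-0.45,4.6],[0,0,0.2],0.85]]}}

```text
clock: 21.35
tool_pos: [0.4756, -0.3388, 0.1952]
eef_rot: [-0.067, 0.817, 0.046, 0.571]
contact_force: [0.4, 0.9, -0.6]
opening: 0.412
finger_force: 40.0
```

Run:
```python
from h import *
from plant import r
s=r.get_state();show(s)
d=r.snapshot("wrist");np.savez("pics/w9.npz",**d)
g=cv2.cvtColor(d["image"],cv2.COLOR_RGB2GRAY)
for c in(290,318,350):print(c,g[120:180,c].tolist())
for y in(185,215):
    row=(g[y]<70).astype(int);e=np.flatnonzero(np.diff(row));print(y,e)
```

```text
21.35 [ 0.4756 -0.3388  0.1952] x,z axes [[-0.338, -0.057, -0.939], [0.927, 0.151, -0.343]] q [ 1.75  1.48 -1.4   2.26  2.69  0.36  0.4 ] F [ 0.4  0.9 -0.6] open 0.412 ff 40.0
290 [90, 90, 89, 90, 89, 89, 87, 86, 85, 102, 137, 87, 89, 90, 90, 91, 91, 90, 91, 90, 90, 90, 91, 91, 90, 91, 90, 91, 91, 91, 90, 90, 90, 88, 101, 148, 145, 144, 143, 144, 144, 144, 144, 143, 149, 175, 195, 194, 193, 193, 193, 193, 193, 193, 194, 196, 159, 139, 153, 160]
318 [193, 193, 193, 193, 193, 193, 193, 193, 193, 193, 193, 194, 193, 193, 194, 194, 192, 193, 193, 192, 193, 192, 193, 193, 193, 193, 193, 194, 195, 201, 150, 86, 89, 87, 111, 147, 144, 144, 143, 144, 144, 144, 143, 142, 150, 180, 195, 194, 193, 193, 193, 193, 193, 193, 193, 198, 151, 141, 153, 161]
350 [193, 193, 192, 193, 193, 193, 193, 193, 193, 193, 193, 193, 193, 193, 193, 192, 193, 193, 193, 193, 193, 193, 192, 193, 193, 193, 194, 193, 197, 168, 84, 88, 90, 90, 93, 133, 145, 144, 143, 143, 143, 143, 143, 143, 149, 171, 196, 194, 193, 193, 194, 194, 193, 193, 194, 197, 164, 137, 151, 157]
185 [115 549 572 574 575 614 623 625 629]
215 [273 278 356 360 622]
```

Run:
```python
from h import *
d=dict(np.load("pics/w9.npz"));g=cv2.cvtColor(d["image"],cv2.COLOR_RGB2GRAY)
print(g[175:225,318].tolist());print(g[160,240:262].tolist(),g[160,370:392].tolist())
cols=np.r_[0]
ux=np.array([np.cos(np.radians(9.2)),np.sin(np.radians(9.2))]);uy=np.array([-ux[1],ux[0]])
b=175+int(np.flatnonzero(g[175:225,318]<70)[0]) if (g[175:225,318]<70).any() else 190
print("bottom row",b)
for name,px,z in(("slot",[(318,154),(318,165)],.13),("bot",[(273.5,b),(360.5,b)],.1447)):
    P=plane(*rayw(d,px),z)[:,:2]-[.4755,-.338];print(name,(np.c_[P@ux,P@uy]*1000).round(1).tolist())
```

```text
[198, 151, 141, 153, 161, 173, 185, 199, 224, 240, 218, 111, 39, 35, 40, 39, 39, 40, 40, 39, 39, 38, 39, 39, 39, 33, 97, 176, 206, 201, 200, 202, 204, 206, 208, 209, 206, 202, 200, 189, 165, 159, 161, 161, 161, 161, 160, 161, 161, 162]
[193, 193, 193, 193, 193, 193, 193, 193, 193, 193, 193, 193, 194, 196, 159, 109, 85, 103, 132, 144, 143, 143] [144, 144, 144, 143, 143, 143, 143, 144, 129, 95, 96, 115, 178, 196, 194, 193, 193, 193, 194, 193, 193, 193]
bottom row 187
slot [[-5.7, -0.8], [10.2, -0.7]]
bot [[-5.3, -19.8], [-5.6, 17.4]]
```

Request:
{"fn": "carry_out", "kwargs": {"rows": [[[0.4,0,0.15],[0,0,0],0.85],[[0.8,0,0.3],[0,0,0],0.85],[[1,0,0.42],[0,0,0],0.85],[[1,0,0.42],[0,0,0],0.85]]}}

```text
clock: 21.8
tool_pos: [0.4751, -0.3388, 0.1824]
eef_rot: [-0.066, 0.817, 0.046, 0.571]
contact_force: [0.2, 0.7, 0.4]
opening: 0.413
finger_force: 40.0
```

Run:
```python
from h import *
from plant import r
s=r.get_state();show(s)
d=r.snapshot("wrist");g=cv2.cvtColor(d["image"],cv2.COLOR_RGB2GRAY)
print(g[145:215,318].tolist())
print(g[145:215,262].tolist())
```

```text
21.8 [ 0.4751 -0.3388  0.1824] x,z axes [[-0.34, -0.055, -0.939], [0.927, 0.15, -0.344]] q [ 1.75  1.5  -1.38  2.25  2.71  0.37  0.41] F [0.2 0.7 0.4] open 0.413 ff 40.0
[196, 195, 196, 196, 195, 196, 195, 196, 195, 195, 195, 196, 196, 195, 196, 195, 196, 196, 196, 196, 195, 195, 196, 196, 196, 196, 196, 196, 196, 196, 196, 196, 197, 200, 164, 85, 89, 98, 137, 149, 153, 85, 40, 35, 41, 40, 39, 40, 39, 40, 40, 39, 39, 40, 38, 33, 99, 179, 208, 204, 203, 205, 206, 208, 210, 211, 208, 205, 202, 191]
[91, 91, 92, 91, 91, 92, 92, 92, 93, 92, 92, 93, 91, 92, 92, 92, 91, 93, 92, 91, 92, 91, 92, 91, 92, 92, 92, 92, 92, 92, 92, 92, 92, 94, 92, 89, 82, 184, 175, 151, 146, 147, 147, 147, 146, 146, 156, 195, 197, 196, 196, 195, 196, 196, 195, 180, 144, 152, 161, 170, 182, 194, 228, 243, 225, 175, 165, 169, 171, 170]
```

Request:
{"fn": "carry_out", "kwargs": {"rows": [[[-0.05,0,0.13],[0,0,0],0.85],[[0.15,0,0.2],[0,0,0],0.85],[[0.15,0,0.2],[0,0,0],0.85]]}}

```text
clock: 22.15
tool_pos: [0.4766, -0.3385, 0.1804]
eef_rot: [-0.066, 0.817, 0.046, 0.571]
contact_force: [-0.5, 0.1, -0.7]
opening: 0.414
finger_force: 40.0
```

Run:
```python
from h import *
from plant import r
s=r.get_state();show(s)
d=r.snapshot("wrist");g=cv2.cvtColor(d["image"],cv2.COLOR_RGB2GRAY)
for c in(285,318,350):print(g[170:215,c].tolist())
print(g[170:215,262].tolist())
```

```text
22.15 [ 0.4766 -0.3385  0.1804] x,z axes [[-0.339, -0.055, -0.939], [0.927, 0.15, -0.344]] q [ 1.75  1.51 -1.38  2.25  2.71  0.37  0.41] F [-0.5  0.1 -0.7] open 0.414 ff 40.0
[91, 92, 92, 92, 91, 93, 92, 92, 92, 93, 92, 92, 92, 92, 92, 94, 75, 47, 36, 38, 39, 39, 38, 40, 41, 40, 39, 41, 40, 39, 33, 103, 213, 204, 203, 202, 202, 202, 202, 202, 202, 201, 199, 195, 196]
[195, 196, 196, 196, 195, 196, 196, 196, 196, 196, 195, 196, 196, 198, 204, 106, 67, 42, 37, 39, 41, 39, 41, 40, 40, 39, 41, 40, 39, 39, 34, 99, 180, 209, 203, 203, 205, 207, 208, 210, 211, 208, 204, 203, 191]
[196, 196, 196, 196, 196, 196, 196, 195, 196, 197, 196, 196, 197, 197, 203, 130, 70, 45, 34, 39, 40, 40, 41, 40, 41, 41, 40, 40, 40, 40, 36, 62, 133, 214, 212, 212, 209, 205, 203, 201, 203, 206, 209, 209, 205]
[93, 92, 92, 92, 92, 93, 92, 92, 92, 93, 92, 92, 92, 92, 91, 87, 133, 169, 146, 147, 147, 147, 147, 146, 154, 183, 198, 197, 196, 196, 196, 197, 201, 130, 142, 153, 159, 169, 179, 193, 216, 248, 228, 179, 166]
```

Request:
{"fn": "carry_out", "kwargs": {"rows": [[[0.15,0,0.05],[0,0,0],0.85],[[0.3,0,0.11],[0,0,0],0.85],[[0.45,0,0.16],[0,0,0],0.85],[[0.45,0,0.16],[0,0,0],0.85]]}}

```text
clock: 22.6
tool_pos: [0.4765, -0.3386, 0.1756]
eef_rot: [-0.066, 0.817, 0.046, 0.571]
contact_force: [-0.3, -0.6, -0.3]
opening: 0.415
finger_force: 40.0
```

Run:
```python
from h import *
from plant import r
s=r.get_state();show(s)
d=r.snapshot("wrist");g=cv2.cvtColor(d["image"],cv2.COLOR_RGB2GRAY)
for c in(318,350,262):print(g[180:230,c].tolist())
```

```text
22.6 [ 0.4765 -0.3386  0.1756] x,z axes [[-0.339, -0.055, -0.939], [0.927, 0.15, -0.344]] q [ 1.75  1.52 -1.38  2.25  2.72  0.37  0.41] F [-0.3 -0.6 -0.3] open 0.415 ff 40.0
[196, 196, 197, 195, 196, 196, 196, 196, 197, 196, 197, 196, 196, 196, 197, 203, 117, 81, 59, 37, 32, 99, 179, 209, 203, 203, 204, 206, 208, 211, 210, 209, 205, 202, 192, 166, 162, 163, 162, 162, 163, 163, 163, 164, 163, 163, 163, 164, 164, 164]
[196, 196, 195, 195, 197, 196, 195, 196, 196, 197, 196, 196, 195, 196, 197, 201, 135, 81, 61, 38, 35, 62, 133, 213, 211, 211, 208, 206, 202, 201, 202, 206, 209, 209, 205, 200, 199, 200, 204, 207, 206, 205, 204, 204, 200, 197, 196, 198, 200, 200]
[92, 92, 92, 92, 92, 92, 91, 92, 91, 93, 92, 92, 91, 92, 92, 91, 88, 133, 170, 146, 147, 147, 148, 147, 145, 180, 198, 196, 196, 196, 195, 196, 200, 155, 149, 158, 166, 176, 189, 212, 247, 232, 186, 167, 167, 168, 170, 171, 171, 174]
```

The near lid edge now hides the pack's bottom band, so the end is inside the slot, with no force. I lower it and release.

Request:
{"fn": "carry_out", "kwargs": {"rows": [[[0.5,0,0.19],[0,0,0],0.85],[[1,0,0.37],[0,0,0],0.85],[[1.5,0,0.56],[0,0,0],0.85],[[2.1,0,0.77],[0,0,0],0.85],[[2.1,0,0.77],[0,0,0],0.85],[[2.1,0,0.77],[0,0,0],0.35],[[2.1,0,0.77],[0,0,0],0.35],[[2.1,0,0.77],[0,0,0],0.35],[[2.1,0,0.77],[0,0,0],0.35],[[2.1,0,0.77],[0,0,0],0.35],[[2.1,0,0.77],[0,0,0],0.35]]}}

```text
clock: 23.75
tool_pos: [0.4765, -0.3386, 0.1536]
eef_rot: [-0.066, 0.817, 0.046, 0.571]
contact_force: [-0.1, 0.6, 0.5]
opening: 0.651
finger_force: 0.0
```

Run:
```python
from h import *
from plant import r
s=r.get_state();show(s)
d=r.snapshot("wrist");g=cv2.cvtColor(d["image"],cv2.COLOR_RGB2GRAY)
for c in(318,262):print(g[200:320:4,c].tolist())
e=dict(np.load("pics/w7.npz"))["image"].astype(int);a=np.abs(d["image"].astype(int)-e).max(2)[180:330,250:390];print("diff vs empty slot view",a.mean(),(a>40).mean())
F=Rn.from_euler('z',180,degrees=True);rel(s,[.45,-.338,.265],tgt(9.2,70)*F)
```

```text
23.75 [ 0.4765 -0.3386  0.1536] x,z axes [[-0.339, -0.055, -0.939], [0.927, 0.15, -0.344]] q [ 1.75  1.56 -1.35  2.24  2.74  0.37  0.44] F [-0.1  0.6  0.5] open 0.651 ff 0.0
[152, 153, 154, 138, 146, 119, 147, 153, 191, 191, 191, 191, 192, 174, 142, 175, 198, 166, 170, 170, 170, 167, 173, 171, 168, 166, 168, 170, 169, 168]
[143, 143, 144, 144, 145, 114, 145, 151, 192, 192, 191, 191, 192, 174, 144, 178, 181, 163, 170, 170, 169, 168, 172, 169, 167, 167, 165, 169, 170, 166]
diff vs empty slot view 4.859190476190476 0.014285714285714285
shift cm [-9.56, 0.48, -6.28] turn [0.01, -0.1, 0.03]
```

Run:
```python
from sim import *
from plant import r
s=r.get_state();q=s["q"];F=Rn.from_euler('z',180,degrees=True)
B=np.array([.45,-.338,.265]);H=np.array([.5051,-.3332,0]);ux=np.array([np.cos(np.radians(9.2)),np.sin(np.radians(9.2)),0])
a=go(q,B,tgt(9.2,70)*F,4);R=tgt(9.2,0)*F
b=go(a,B,R,14);print(b.round(2),fk(b)[0])
for x,z in((.045,.25),(.045,.165),(-.028,.165),(-.033,.1335)):
    p=H+x*ux+[0,0,z];b=go(b,p,R,6);print(p.round(4),b.round(2),np.abs(fk(b)[0]-p).max().round(4))
```

```text
[ 1.18  0.81 -1.17  1.7   0.8   1.2   1.53] [ 0.45  -0.338  0.265]
[ 0.5495 -0.326   0.25  ] [ 0.99  0.9  -1.11  1.48  0.83  1.28  1.52] 0.0
[ 0.5495 -0.326   0.165 ] [ 0.97  1.   -1.05  1.56  0.93  1.15  1.44] 0.0
[ 0.4775 -0.3377  0.165 ] [ 1.09  0.95 -1.07  1.73  0.94  1.07  1.42] 0.0
[ 0.4725 -0.3385  0.1335] [ 1.09  0.98 -1.04  1.77  1.    1.02  1.39] 0.0
```

Request:
{"fn": "carry_out", "kwargs": {"rows": [[[-3.5,0,-1.5],[0,0,0],0.35],[[-7,0,-3],[0,0,0],0.6],[[-9.5,0.3,-5],[0,0,0],1],[[-9.5,0.5,-6.3],[0,0,0],1],[[-9.5,0.5,-6.3],[0,8,0],1],[[-9.5,0.5,-6.3],[0,16,0],1],[[-9.5,0.5,-6.3],[0,24,0],1],[[-9.5,0.5,-6.3],[0,32,0],1],[[-9.5,0.5,-6.3],[0,40,0],1],[[-9.5,0.5,-6.3],[0,48,0],1],[[-9.5,0.5,-6.3],[0,56,0],1],[[-9.5,0.5,-6.3],[0,70,0],1]], "newtons": 10}}

```text
clock: 25.0
tool_pos: [0.4481, -0.345, 0.2605]
eef_rot: [-0.064, 0.957, -0.002, 0.283]
contact_force: [0.2, -1.0, 0.2]
opening: 0.004
finger_force: 0.0
```

Run:
```python
from h import *
from plant import r
s=r.get_state();show(s);F=Rn.from_euler('z',180,degrees=True)
rel(s,[.5495,-.326,.25],tgt(9.2,0)*F)
```

```text
25.0 [ 0.4481 -0.345   0.2605] x,z axes [[-0.832, -0.123, -0.541], [0.541, 0.032, -0.84]] q [ 1.52  0.78 -1.21  2.09  1.13  0.4   1.33] F [ 0.2 -1.   0.2] open 0.004 ff 0.0
shift cm [-8.1, 0.7, 6.43] turn [-2.9, 32.69, -1.56]
```

Request:
{"fn": "carry_out", "kwargs": {"rows": [[[-2,0.2,1],[0,8,0],1],[[-4,0.4,2.5],[-1,16,-1],1],[[-6,0.6,4.5],[-2,24,-1],1],[[-8.1,0.7,6.4],[-2.9,32.7,-1.5],1],[[-8.1,0.7,6.4],[-2.9,32.7,-1.5],1],[[-8.1,0.7,6.4],[-2.9,32.7,-1.5],1],[[-8.1,0.7,6.4],[-2.9,32.7,-1.5],1],[[-8.1,0.7,6.4],[-2.9,32.7,-1.5],1]]}}

```text
clock: 25.8
tool_pos: [0.5499, -0.3272, 0.2528]
eef_rot: [-0.08, 0.997, -0.001, 0.003]
contact_force: [-0.1, -0.6, 0.5]
opening: 0.003
finger_force: 0.0
```

Run:
```python
from h import *
from plant import r
s=r.get_state();show(s);F=Rn.from_euler('z',180,degrees=True)
R=tgt(9.2,0)*F
rel(s,[.5495,-.326,.165],R);rel(s,[.4775,-.3377,.165],R);rel(s,[.4725,-.3385,.1335],R)
```

```text
25.8 [ 0.5499 -0.3272  0.2528] x,z axes [[-0.987, -0.159, -0.006], [0.006, -0.002, -1.0]] q [ 0.98  0.89 -1.09  1.48  0.81  1.26  1.52] F [-0.1 -0.6  0.5] open 0.003 ff 0.0
shift cm [0.08, 0.15, 8.78] turn [-0.18, 0.34, -0.07]
shift cm [7.37, 0.14, 8.73] turn [-0.18, 0.34, -0.07]
shift cm [7.9, 0.15, 11.88] turn [-0.18, 0.34, -0.07]
```

Request:
{"fn": "carry_out", "kwargs": {"rows": [[[0,0.15,3],[0,0,0],1],[[0,0.15,6],[0,0,0],1],[[0,0.15,8.8],[0,0,0],1],[[0,0.15,8.8],[0,0,0],1],[[1,0.15,8.8],[0,0,0],1],[[2,0.15,8.8],[0,0,0],1],[[3,0.15,8.8],[0,0,0],1],[[4,0.15,8.8],[0,0,0],1],[[5,0.15,8.8],[0,0,0],1],[[6,0.15,8.8],[0,0,0],1],[[7,0.15,8.8],[0,0,0],1],[[7.4,0.15,8.8],[0,0,0],1]]}}

```text
clock: 27.0
tool_pos: [0.4786, -0.3361, 0.1647]
eef_rot: [-0.081, 0.997, -0.001, 0.004]
contact_force: [0.3, -0.5, 0.3]
opening: 0.008
finger_force: 0.4
```

Request:
{"fn": "carry_out", "kwargs": {"rows": [[[0.15,0,0.5],[0,0,0],1],[[0.3,0,1],[0,0,0],1],[[0.4,0,1.5],[0,0,0],1],[[0.5,0,2],[0,0,0],1],[[0.5,0,2.4],[0,0,0],1],[[0.5,0,2.7],[0,0,0],1],[[0.5,0,2.8],[0,0,0],1],[[0.5,0,2.8],[0,0,0],1]]}}

```text
clock: 27.8
tool_pos: [0.4753, -0.3365, 0.1367]
eef_rot: [-0.081, 0.997, -0.001, 0.004]
contact_force: [0.9, -0.1, 0.4]
opening: 0.007
finger_force: 0.0
```

Run:
```python
from h import *
from plant import r
show(r.get_state())
```

```text
27.8 [ 0.4753 -0.3365  0.1367] x,z axes [[-0.987, -0.161, -0.008], [0.008, -0.001, -1.0]] q [ 1.07  0.97 -1.02  1.77  0.98  1.    1.38] F [ 0.9 -0.1  0.4] open 0.007 ff 0.0
```

Request:
{"fn": "carry_out", "kwargs": {"rows": [[[0,0,0.1],[0,0,0],1],[[0,0,0.2],[0,0,0],1],[[0,0,0.3],[0,0,0],1],[[0,0,0.35],[0,0,0],1],[[0,0,0.35],[0,0,0],1]]}}

```text
clock: 28.3
tool_pos: [0.4753, -0.3366, 0.1333]
eef_rot: [-0.081, 0.997, -0.001, 0.004]
contact_force: [0.6, 0.5, -0.3]
opening: 0.008
finger_force: 0.1
```

Request:
{"fn": "carry_out", "kwargs": {"rows": [[[0,0,0.05],[0,0,0],1],[[0,0,0.1],[0,0,0],1],[[0,0,0.15],[0,0,0],1],[[0,0,0.15],[0,0,0],1]]}}

```text
clock: 28.7
tool_pos: [0.4754, -0.3366, 0.1329]
eef_rot: [-0.081, 0.997, -0.001, 0.004]
contact_force: [-2.6, 0.5, 7.6]
opening: 0.005
finger_force: 4.1
```

Run:
```python
from h import *
from plant import r
show(r.get_state())
d=r.snapshot("scene");g=cv2.cvtColor(d["image"],cv2.COLOR_RGB2GRAY)
print(g[165:195:1,180:205:6].T.tolist())
```

```text
28.7 [ 0.4754 -0.3366  0.1329] x,z axes [[-0.987, -0.161, -0.008], [0.009, -0.002, -1.0]] q [ 1.07  0.97 -1.01  1.78  0.99  0.99  1.38] F [-2.6  0.5  7.6] open 0.005 ff 4.1
[[54, 64, 82, 89, 83, 79, 77, 73, 79, 78, 77, 82, 84, 90, 99, 109, 125, 136, 134, 124, 123, 131, 130, 128, 132, 132, 129, 134, 132, 131], [15, 11, 15, 13, 15, 11, 5, 11, 10, 20, 32, 51, 67, 72, 78, 90, 113, 130, 139, 132, 122, 124, 126, 131, 131, 130, 134, 131, 132, 132], [24, 11, 16, 20, 18, 11, 22, 18, 15, 19, 19, 36, 57, 78, 103, 127, 137, 141, 139, 140, 134, 123, 127, 129, 130, 131, 129, 131, 130, 132], [67, 63, 66, 65, 61, 59, 67, 70, 75, 76, 79, 79, 75, 78, 80, 79, 82, 91, 116, 132, 136, 131, 122, 125, 129, 131, 133, 133, 132, 134], [74, 70, 69, 69, 73, 72, 79, 74, 76, 81, 77, 79, 75, 75, 76, 75, 73, 75, 82, 106, 128, 131, 117, 115, 123, 130, 130, 129, 133, 130]]
```

Request:
{"fn": "carry_out", "kwargs": {"rows": [[[0,0,0.1],[0,0,0],1],[[0,0,0.15],[0,0,0],1],[[0,0,0.15],[0,0,0],1]]}}

```text
clock: 29.05
tool_pos: [0.4754, -0.3366, 0.1327]
eef_rot: [-0.081, 0.997, -0.002, 0.004]
contact_force: [-5.5, 0.6, 18.4]
opening: 0.005
finger_force: 8.8
```

Request:
{"fn": "carry_out", "kwargs": {"rows": [[[0,0,-1],[0,0,0],1],[[0,0,-4],[0,0,0],1],[[-1,0,-8],[0,0,0],1],[[-2,3,-12],[0,0,0],1],[[-3,8,-14],[0,0,0],1],[[-4,13,-15],[0,0,0],1],[[-4,18,-15],[0,0,0],1],[[-4,23,-15],[0,0,0],1],[[-4,28,-15],[0,0,0],1],[[-4,28,-15],[0,0,0],1]]}}

```text
clock: 30.05
tool_pos: [0.4675, -0.0473, 0.2813]
eef_rot: [-0.086, 0.996, -0.0, 0.005]
contact_force: [0.5, -0.1, 0.7]
opening: 0.003
finger_force: 0.0
```

Run:
```python
from h import *
from plant import r
show(r.get_state())
d=r.snapshot("side");np.savez("pics/sideF.npz",**d);e=r.snapshot("scene");np.savez("pics/sceneF.npz",**e)
g=cv2.cvtColor(d["image"],cv2.COLOR_RGB2GRAY);g0=cv2.cvtColor(np.load("pics/side0.npz")["image"],cv2.COLOR_RGB2GRAY)
m=(g<112).astype(np.uint8);print("slot dark px now",m[310:332,439:482].sum(),"before",(g0<112)[310:332,439:482].sum())
print("flap-open area change",np.abs(g.astype(int)-g0)[270:295,450:500].mean())
ux=np.array([np.cos(np.radians(9.2)),np.sin(np.radians(9.2)),0]);S=np.array([.4755,-.338,.13]);uy=np.array([-ux[1],ux[0],0])
# profile along box x across the lip in both views, on lid plane + expected lip pixel rows
for n,im,dd in(("side",g,d),("scene",cv2.cvtColor(e["image"],cv2.COLOR_RGB2GRAY),e)):
    xs=np.arange(-.04,.045,.0025);p=np.array([proj(dd,[S+ux*x+[0,0,.0035]])[0] for x in xs])
    print(n,[(round(x*1000,1),int(im[int(round(v)),int(round(u))])) for x,(u,v) in zip(xs,p)])
for n,cs in(("scene",[(262,175),(300,187)]),):
    a=np.load("pics/scene0.npz")["image"].astype(int);b=e["image"].astype(int);df=np.abs(a-b).max(2);print("mat changes",[(k,round(df[y0:y1,x0:x1].mean(),1)) for k,(x0,y0,x1,y1) in dict(spudger=(300,240,328,302),tweez=(285,212,335,232),puck1=(215,283,255,320),puck2=(307,313,348,352),packS=(272,240,294,266),packL=(342,258,366,288)).items()])
```

```text
30.05 [ 0.4675 -0.0473  0.2813] x,z axes [[-0.985, -0.172, -0.01], [0.01, 0.001, -1.0]] q [ 0.71  0.64 -1.17  1.94  0.7   1.03  0.96] F [ 0.5 -0.1  0.7] open 0.003 ff 0.0
slot dark px now 104 before 319
flap-open area change 15.2088
side [(np.float64(-40.0), 149), (np.float64(-37.5), 149), (np.float64(-35.0), 150), (np.float64(-32.5), 149), (np.float64(-30.0), 148), (np.float64(-27.5), 144), (np.float64(-25.0), 128), (np.float64(-22.5), 95), (np.float64(-20.0), 92), (np.float64(-17.5), 101), (np.float64(-15.0), 137), (np.float64(-12.5), 160), (np.float64(-10.0), 164), (np.float64(-7.5), 164), (np.float64(-5.0), 162), (np.float64(-2.5), 162), (np.float64(0.0), 163), (np.float64(2.5), 164), (np.float64(5.0), 162), (np.float64(7.5), 160), (np.float64(10.0), 163), (np.float64(12.5), 165), (np.float64(15.0), 161), (np.float64(17.5), 162), (np.float64(20.0), 162), (np.float64(22.5), 156), (np.float64(25.0), 147), (np.float64(27.5), 148), (np.float64(30.0), 157), (np.float64(32.5), 158), (np.float64(35.0), 154), (np.float64(37.5), 150), (np.float64(40.0), 150), (np.float64(42.5), 149)]
scen
[... 347 characters left out ...]
oat64(-7.5), 141), (np.float64(-5.0), 142), (np.float64(-2.5), 145), (np.float64(0.0), 143), (np.float64(2.5), 143), (np.float64(5.0), 145), (np.float64(7.5), 141), (np.float64(10.0), 143), (np.float64(12.5), 143), (np.float64(15.0), 143), (np.float64(17.5), 141), (np.float64(20.0), 142), (np.float64(22.5), 139), (np.float64(25.0), 139), (np.float64(27.5), 138), (np.float64(30.0), 135), (np.float64(32.5), 130), (np.float64(35.0), 121), (np.float64(37.5), 121), (np.float64(40.0), 125), (np.float64(42.5), 130)]
mat changes [('spudger', np.float64(5.1)), ('tweez', np.float64(34.2)), ('puck1', np.float64(6.3)), ('puck2', np.float64(6.5)), ('packS', np.float64(64.4)), ('packL', np.float64(75.4))]
```

```bash
python3 -c "
from plant import r
print(r.finish_job())"
```

```text
the job is handed in; nothing more can be done
None
```

I posted both packs through the slot, then folded the flap down flat on the lid. I handed the job in at about 30 s. The pry tool and lamp discs showed no change in the last camera check; the gripper probably blocked the view of the tweezers, but I never moved the arm against them.

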